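# Seat a vial stopper to the set depth in a bench press

## Robot

A 6-joint arm with a two-finger parallel gripper is mounted at the origin on a cart in front of the work surface, level with it; the furniture and walls round the work are solid. World frame = base frame: x ahead of the robot, y to its left, z up, the work surface at z = 0. Lengths are in m, angles in rad, forces in N, time in s.
With the tool pointing down it reaches from about 0.35 to 0.875 m from the base axis. Payload 4.2 kg.
Tool frame: the origin (TCP) lies on the centre line of the jaws, within the pads' length; the fingertips stand 14 mm ahead of it and the grasp point (between the pads) lies 5 mm behind it; y points along the fingers, x is the direction in which the jaws open and shut, and the axes are right-handed (so a half turn about y gives the same grasp; the last joint's range is limited). The gripper opens to 87 mm and grips with 3 to 60 N. Pads are 19 mm wide; open, the fingers measure 117 mm over their backs; the gripper's body (75 mm by 190 mm) begins 51 mm behind the grasp point.
Start: joints at [-0.92, 0.385, 0.008, 0, -1.194, -0.259], TCP at [0.239, -0.578, 0.237] pointing down, gripper open.
Joint ranges: [-3.14, 3.14], [-1.21, 2.06], [-1.07, 1.41], [-3.16, 2.05], [-2.99, -0.16], [-3.1, 3.1]. Speed limits (rad/s): [2.79, 2.79, 3.14, 3.14, 3.14, 3.14].

## Interface

Orientations are given as a unit quaternion [x, y, z, w].
In Python, from cell import ctrl gives the robot as it stands. The module is installed in compiled form; this text tells all that it offers.
- The arm moves only by the tool arm_command, never from a script. Its argument "commands" is a list of rows, each an object with "grip": the opening, from 0 (shut) to 1 (fully open); "xyz": the shift along the tool's x, y, z in mm, a list of three; "dr": the turn, a rotation vector about the tool's x, y, z in rad, a list of three. A call has exactly 5 rows; each row shifts and turns the pose as measured when the row begins, along the tool's axes as they then stand; what a row does not reach is not made up. A row lasts 1/12 s, in which the tool goes at most 41.7 mm and 7.16 degrees, less where a joint would pass 70% of its speed; a pose out of reach is approached as far as the arm can. A call is refused whole if a number of a shift passes 41.7 or a number of a turn 0.125, either way. A call with a gripper value outside its range is refused whole. The fingers move at their own pace and stop on an object; "squeeze" is the grip in N (left out, the last holds). Time passes only in rows, so rows that do not move let the fingers close, or fill a call up. It gives the time, the measured TCP pose, the force and the opening at its end, in the units of the state.
- ctrl.read_state(): the state, without advancing time (a new reading comes with each control period).
- ctrl.grab_frame(name): name is "scene" or "top" or "wrist"; returns a dict with "image" (400x640x3 uint8, red, green, blue), "camera_matrix" (3x3 intrinsics, pixels), "rvec" (rotation vector, rad) and "tvec" (3), from world to camera coordinates, as OpenCV has them. Camera axes: x right, y down, z forward; pixel columns grow to the right and rows downward; lengths in m; the calibration is good to about 2 mm. A picture is of the moment at which its call begins. There is no depth.
- ctrl.finish_job(): hands the job in, once; it reports no verdict.
The state is a dict: "time_s": time; "q": joint angles; "joint_vel": joint speeds; "tau": joint torques, N m; "tcp_pos": TCP position; "tcp_rot": TCP orientation; "wrist_force": force on the tool from outside, world axes, zero at the start; "wrist_torque": the same for the moment, N m; "finger_gap": finger opening in m.
Only numpy, scipy, OpenCV 4.12 (cv2) and the standard library are available. Lean on these libraries where they do the work, as an engineer would, in place of code of your own. Each camera call takes 0.05 s, during which the arm holds its last target.

## Task

One of the three amber vials has its stopper standing proud, only just started: stand that vial in the pocket of the bench press's shuttle and slide the shuttle fully home under the ram. Then press the palm knob down until it comes to rest on its stop nut, firmly but without ramming it, so that the stopper goes in to the set depth, and let the knob spring back up. Leave the two finished vials where they are.

Things in the scene. Friction and masses are not known exactly. Their poses are not given: they have to be found in the camera images.
- vial_center (a point): The vial to be stoppered: round amber glass, body 24 mm across and straight up to 45 mm, neck 17 mm, rim 21 mm at 60 mm; a tapered dark rubber stopper (16 mm across) stands 13 to 14 mm proud of the rim, 73 to 74 mm over all (finished vials: 5 mm proud). This point is on the axis 36 mm above the foot; z up the axis. Loose, about 60 g. Take it by the glass.
- vial_base (a point): Centre of the underside of the vial's foot; z is the vial's axis, up.
- stopper_top (a point): Centre of the top face of that vial's stopper. The stopper slides down in the neck under about 5 N and stays where it is left; it can go in about 13 mm further.
- done_1_center (a point): A finished vial, same glass, stopper 5 mm proud (65 mm tall); point on its axis 36 mm above its foot. A bystander.
- done_2_center (a point): The other finished vial, as done_1. A bystander.
- pocket (a point): Centre of the floor of the round pocket in the shuttle, the aluminium slide (56 x 64 x 16 mm) between two low rails on the base of the grey bench press. Pocket 27 mm across, 10 mm deep, mouth chamfered 2 mm and higher than the rails. z up; +y is the way the shuttle slides home, x points to the column of the press.
- shuttle (a joint): Slide of the shuttle, m: 0 = pulled fully out, pocket in the open 110 mm from the ram axis; 0.110 = fully home against the end stop, pocket under the ram. Friction about 1.5 N; it stays where it is left.
- tab (a point): Centre of the upright finger tab at the outer end of the shuttle: an aluminium plate 40 mm wide (x), 10 mm thick (y), reaching 15 mm above and 27 mm below this point; 100 mm from the pocket axis, on the -y side. Push it along this point's +y. The base plate below is 14 mm high, its top 28 mm below this point.
- ram (a joint): Stroke of the press's ram, m: 0 = up, held by its spring; grows as it is pressed down. The spring takes 2.5 N at first, 4.5 N at 0.016; the foot meets the stopper after 2 to 4 mm, and the moving stopper takes 5 N more. The stroke ends dead where the steel shoulder under the knob lands on the stop nut, 6 to 16 mm down as the nut is set.
- knob_top (a point): Centre of the top of the black mushroom palm knob on the ram, 48 mm across, nearly flat over the middle 40 mm, about 0.2 m above the worktop; press it straight down here. z up. The ram ends 100 mm below this point in a rubber foot 26 mm across; the cast head (boss 54 mm across, arm 50 mm wide leading to the column) lies 50 mm and more below this point.
- stop_sleeve: Threaded sleeve round the ram on the cast head, with the knurled steel stop nut (36 mm across, 9.5 mm high). Origin: centre of the sleeve's foot. The nut is locked 0 to 9.5 mm above it, differently each time; that height is not given: feel for it at 5 mm/s or so. The nut is to carry 3 to 18 N (with spring and stopper 13 to 20 N in all on the knob, standing still); more, even as a blow, is ramming.

How it is judged:
On the way, in this order (a step that is already met when the one before it is completed fails the run):
1. the vial stands in the pocket of the shuttle, let go (horizontal distance between vial_base and pocket below 0.004 m and z of vial_base in the frame of pocket between -0.002 and 0.002 m and angle between vial_base's own z axis and vertical below 0.08 rad and contact force between the fingers and vial below 0.1 N), for 0.2 s.
2. the shuttle is fully home with the vial standing in it (horizontal distance between vial_base and pocket below 0.004 m and z of vial_base in the frame of pocket between -0.002 and 0.002 m and angle between vial_base's own z axis and vertical below 0.08 rad and value of joint shuttle above 0.108 m), for 0.2 s.
3. the knob rests firmly on the stop nut, the vial standing under the ram (all of step 2 and contact force between ram and stop_sleeve above 3 N), for 0.3 s.
At the end, for the whole second after the job is handed in: The vial stands upright in the pocket (within 4 mm of its centre, 2 mm in height, 0.08 rad), at rest, its stopper pressed in (top less than 71.2 mm above the foot; how far is set by the stop nut), the shuttle is within 2 mm of fully home and the ram is back up (within 2 mm) (all of step 2 and value of joint ram below 0.002 m and linear speed of vial below 0.02 m/s and z of stopper_top in the frame of vial_base below 0.0712 m); the robot touches nothing.
It fails at once if the stop nut is rammed with more than 18 N (contact force between ram and stop_sleeve above 18 N).
It fails at once if a finished vial is shifted by more than 20 mm or knocked over (distance of any of done_1_center, done_2_center from where it was at the start of the episode above 0.02 m).
It also fails if it takes over 67 s, if anything falls off the work surface, if the arm or the gripper's body presses on something with over 40 N, if the wrist force passes 120 N, or if a joint passes its speed limit or range.

## Working session

There is one attempt and no reset: what is moved stays moved. The work goes in short steps, Python scripts to look and compute and a tool call to move; the robot and the scene stay as the last step left them, time stands still between calls to the robot, and variables do not carry over. Pictures are saved under pics/ and viewed, and the job is handed in when it is done.

Besides the shell and the picture viewer there is one more tool, called as name([rows], argument=value, ...), one row to a line, values as JSON. arm_command: Moves the arm, as the interface text tells. Its arguments: {"type":"object","properties":{"commands":{"type":"array"},"squeeze":{"type":"number"}},"required":["commands"]}

```bash
mkdir -p pics; python3 - <<'E'
from cell import ctrl
import cv2
for n in ["scene","top","wrist"]:
    f=ctrl.grab_frame(n); cv2.imwrite(f"pics/a_{n}.png",f["image"][:,:,::-1]); print(n,f["camera_matrix"],f["rvec"],f["tvec"])
print(ctrl.read_state())
E
```

```text
scene [[453.30589251   0.         323.87255702]
 [  0.         453.30589251 205.70771645]
 [  0.           0.           1.        ]] [ 1.94101125 -1.15842553  0.60583825] [-0.33321248  0.3570691   0.70732828]
top [[378.77466547   0.         318.30048586]
 [  0.         378.77466547 194.89494519]
 [  0.           0.           1.        ]] [ 2.16567417 -2.15970216  0.15169123] [-0.0956998   0.55385284  1.1199545 ]
wrist [[360.04457417   0.         312.45391672]
 [  0.         360.04457417 197.46517932]
 [  0.           0.           1.        ]] [-1.65152955 -2.46454983 -0.35177271] [ 0.62498546 -0.03403365  0.39127284]
{'time_s': 0.15, 'q': array([-9.20407094e-01,  3.85376392e-01,  6.97156652e-03, -3.35153709e-04,
       -1.19402465e+00, -2.58575365e-01]), 'joint_vel': array([ 0.00070275, -0.00016699,  0.00339852,  0.00058131,  0.00092518,
        0.0018955 ]), 'tau': array([-5.23001188e-05, -3.91052020e+01,  1.87586546e+01,  4.22232136e+00,
        1.23502655e-02, -1.41057717e-04]), 'tcp_pos': array([ 0.23850238, -0.57724642,  0.23572797]), 'tcp_rot': array([ 0.39263355,  0.58803115, -0.5874476 , -0.39365413]), 'wrist_force': array([ 0.11065541, -0.55816337, -0.44123909]), 'wrist_torque': array([-0.00520766, -0.01499507, -0.02598652]), 'finger_gap': 0.0870175759083642}
```

View pics/a_scene.png

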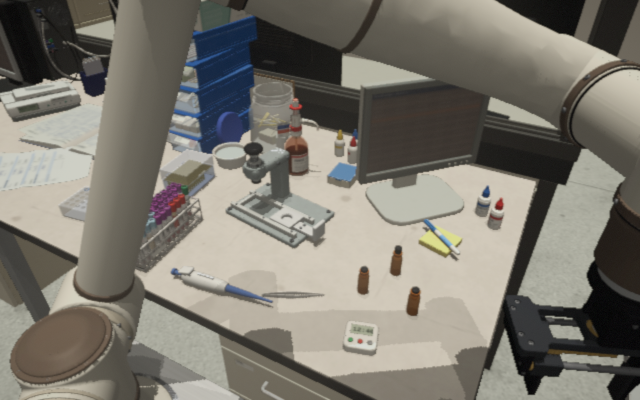

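View pics/a_top.png

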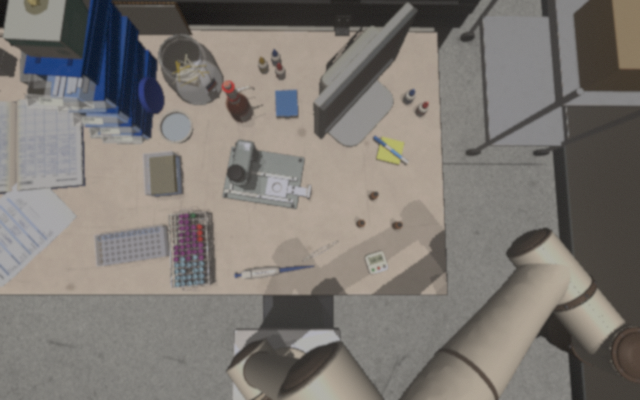

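View pics/a_wrist.png

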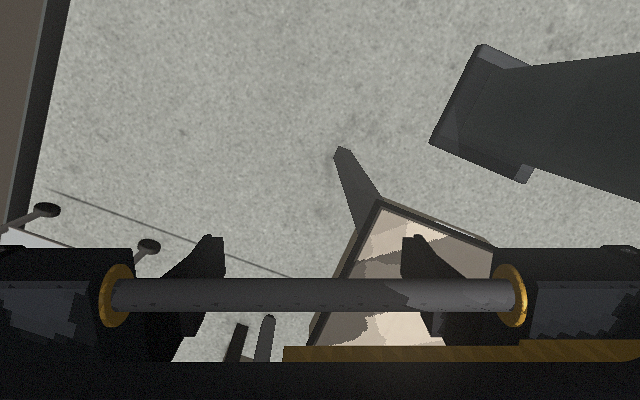

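Scene: three vials at about (363,279), (397,261), (413,301). The press is at about (280,205), with its knob at (254,150). In the top view the vials are at (361,223), (374,195), (397,225) and the shuttle is at (275,187). Next I zoom in.

```bash
python3 - <<'E'
import cv2
a=cv2.imread("pics/a_scene.png");t=cv2.imread("pics/a_top.png")
cv2.imwrite("pics/b1.png",cv2.resize(a[235:325,340:440],None,fx=6,fy=6,interpolation=cv2.INTER_CUBIC))
cv2.imwrite("pics/b2.png",cv2.resize(a[135:250,220:340],None,fx=5,fy=5,interpolation=cv2.INTER_CUBIC))
cv2.imwrite("pics/b3.png",cv2.resize(t[130:240,215:415],None,fx=4,fy=4,interpolation=cv2.INTER_CUBIC))
E
```

```text
(no output)
```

View pics/b1.png

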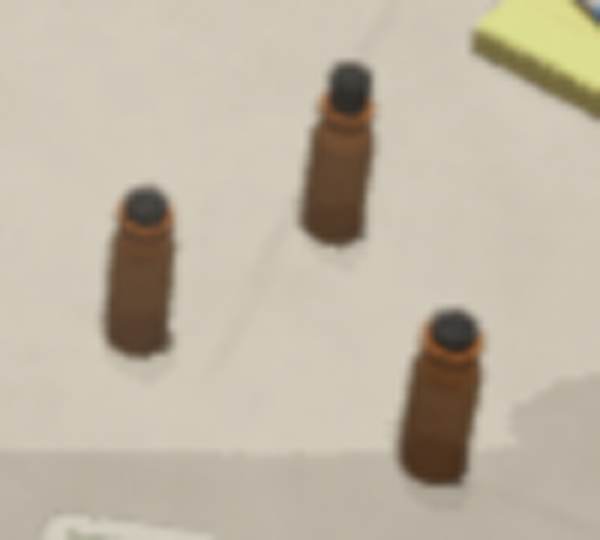

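View pics/b2.png

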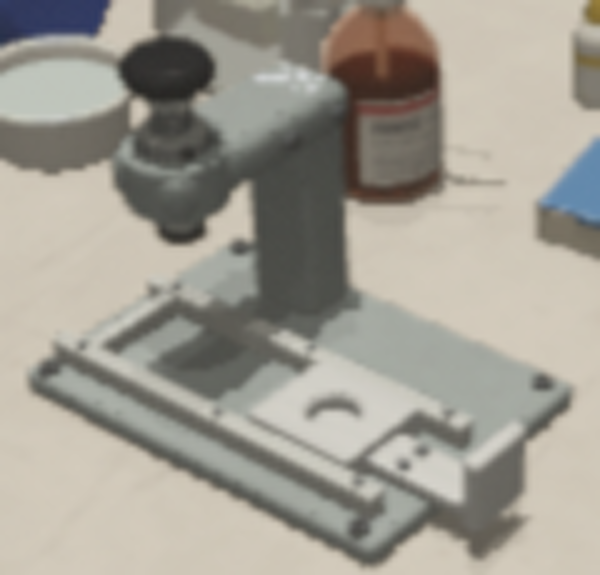

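View pics/b3.png

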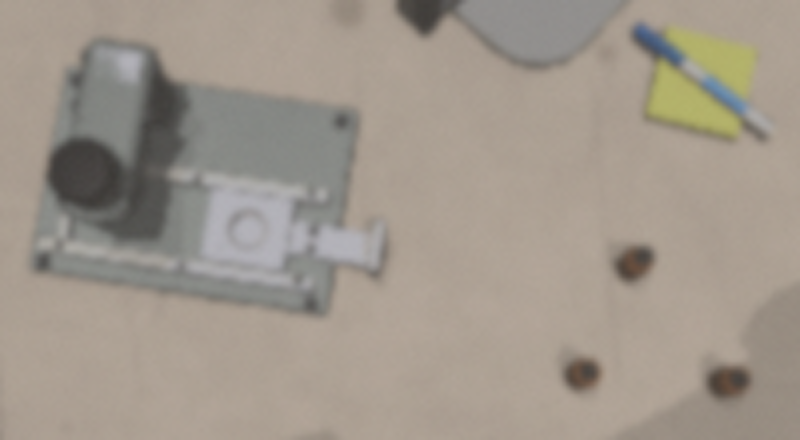

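```bash
cat > h.py <<'E'
import numpy as np, cv2
from scipy.spatial.transform import Rotation as R
def ray(f,u,v):
    M=cv2.Rodrigues(np.array(f["rvec"]))[0]; t=np.array(f["tvec"]).ravel()
    d=M.T@np.linalg.inv(f["camera_matrix"])@np.array([u,v,1.]); return -M.T@t, d/np.linalg.norm(d)
def atz(f,u,v,z):
    c,d=ray(f,u,v); return c+d*(z-c[2])/d[2]
def tri(obs):
    A=0;b=0
    for f,u,v in obs:
        c,d=ray(f,u,v);P=np.eye(3)-np.outer(d,d);A=A+P;b=b+P@c
    return np.linalg.solve(A,b)
def proj(f,p): return cv2.projectPoints(np.array(p,float).reshape(-1,1,3),np.array(f["rvec"]),np.array(f["tvec"]),f["camera_matrix"],None)[0].reshape(-1,2)
E
python3 - <<'E'
from h import *
from cell import ctrl
np.set_printoptions(precision=4,suppress=True)
s=ctrl.grab_frame("scene");t=ctrl.grab_frame("top")
S=lambda x,y:(340+(x+.5)/6-.5,235+(y+.5)/6-.5)
B=lambda x,y:(220+(x+.5)/5-.5,135+(y+.5)/5-.5)
T=lambda x,y:(215+(x+.5)/4-.5,130+(y+.5)/4-.5)
print("stopper",atz(s,*S(351,76),.0735), "foot",atz(s,*S(334,225),0))
print("done L top",atz(s,*S(146,203),.065),"foot",atz(s,*S(138,338),0))
print("done R top",atz(s,*S(454,327),.065),"foot",atz(s,*S(435,466),0))
print("top: v",atz(t,*T(632,264),.06),atz(t,*T(581,374),.05),atz(t,*T(728,380),.05))
print("pocket",atz(s,*B(333,408),.031),atz(t,*T(248,229),.031),tri([(s,*B(333,408)),(t,*T(248,229))]))
print("knob",tri([(s,*B(167,62)),(t,*T(85,172))]),atz(s,*B(167,62),.2),atz(t,*T(85,172),.2))
print("tab",atz(s,*B(468,468),.057),atz(s,*B(521,427),.057),atz(t,*T(374,247),.057))
print("wristcam", ray(ctrl.grab_frame("wrist"),312,197), R.from_quat(ctrl.read_state()["tcp_rot"]).as_matrix())
E
```

```text
stopper [ 0.5528 -0.2608  0.0735] foot [ 0.5544 -0.2616  0.    ]
done L top [ 0.4671 -0.2202  0.065 ] foot [ 0.4675 -0.2211  0.    ]
done R top [ 0.4619 -0.3309  0.065 ] foot [ 0.4617 -0.3328  0.    ]
top: v [ 0.5494 -0.2564  0.06  ] [ 0.4677 -0.2184  0.05  ] [ 0.4635 -0.3285  0.05  ]
pocket [0.5791 0.0372 0.031 ] [0.579  0.0336 0.031 ] [0.578  0.0347 0.0328]
knob [0.5915 0.1272 0.1943] [0.5821 0.1221 0.2   ] [0.5914 0.1246 0.2   ]
tab [ 0.5411 -0.0606  0.057 ] [ 0.5801 -0.0674  0.057 ] [ 0.5619 -0.0634  0.057 ]
wristcam (array([ 0.168, -0.608,  0.384]), array([ 0.2557,  0.1058, -0.9609])) [[-0.3818 -0.0003 -0.9242]
 [ 0.9242  0.0006 -0.3818]
 [ 0.0007 -1.      0.0001]]
```

```bash
cat > plan.py <<'E'
import sys
from h import *
from cell import ctrl
# usage: plan.py x y z  zdir_angle_deg  maxstep_mm nrows
x,y,z,ang,ms=map(float,sys.argv[1:6]); calls=int(sys.argv[6]) if len(sys.argv)>6 else 1
st=ctrl.read_state(); p=np.array(st["tcp_pos"]); Rm=R.from_quat(st["tcp_rot"])
a=np.radians(ang); zc=np.array([np.cos(a),np.sin(a),0]); yc=np.array([0,0,-1.]); Rt=R.from_matrix(np.c_[np.cross(yc,zc),yc,zc])
pt=np.array([x,y,z])
print("at",p.round(4),"err mm",((pt-p)*1e3).round(1),"rot err",(Rm.inv()*Rt).as_rotvec().round(3),"gap",round(st["finger_gap"],4),"F",np.round(st["wrist_force"],1),"t",st["time_s"])
n=5*calls
for i in range(n):
    d=(pt-p)*1e3; L=np.linalg.norm(d); d=d*min(1,ms/max(L,1e-9))
    r=(Rm.inv()*Rt).as_rotvec(); th=np.linalg.norm(r); r=r*min(1,.115/max(th,1e-9))
    print((Rm.inv().apply(d)).round(1).tolist(), r.round(3).tolist())
    p=p+d/1e3; Rm=Rm*R.from_rotvec(r)
E
python3 plan.py .554 -.261 .2 -99.8 38 3
```

```text
at [ 0.2386 -0.5775  0.2362] err mm [315.4 316.5 -36.2] rot err [ 0.000e+00 -1.008e+00  1.000e-03] gap 0.0873 F [-0.5 -0.4 -0.1] t 0.3
[14.6, 3.1, -35.0] [0.0, -0.115, 0.0]
[10.5, 3.1, -36.4] [0.0, -0.115, 0.0]
[6.2, 3.1, -37.4] [0.0, -0.115, 0.0]
[1.9, 3.1, -37.8] [0.0, -0.115, 0.0]
[-2.4, 3.1, -37.8] [0.0, -0.115, 0.0]
[-6.8, 3.1, -37.3] [0.0, -0.115, 0.0]
[-11.0, 3.1, -36.2] [0.0, -0.115, 0.0]
[-15.1, 3.1, -34.7] [0.0, -0.115, 0.0]
[-19.0, 3.1, -32.8] [0.0, -0.088, 0.0]
[-21.8, 3.1, -31.0] [-0.0, 0.0, -0.0]
[-21.8, 3.1, -31.0] [0.0, 0.0, 0.0]
[-17.3, 2.4, -24.7] [-0.0, 0.0, 0.0]
[0.0, 0.0, 0.0] [0.0, 0.0, 0.0]
[0.0, 0.0, 0.0] [-0.0, 0.0, 0.0]
[0.0, 0.0, 0.0] [0.0, 0.0, 0.0]
```

arm_command([
  {"grip": 1, "xyz": [14.6, 3, -35], "dr": [0, -0.115, 0]},
  {"grip": 1, "xyz": [10.5, 3, -36.4], "dr": [0, -0.115, 0]},
  {"grip": 1, "xyz": [6.2, 3, -37.4], "dr": [0, -0.115, 0]},
  {"grip": 1, "xyz": [1.9, 3, -37.8], "dr": [0, -0.115, 0]},
  {"grip": 1, "xyz": [-2.4, 3, -37.8], "dr": [0, -0.115, 0]},
])

```text
time_s: 0.72
tcp_pos: [0.3709, -0.4435, 0.2199]
tcp_rot: [-0.206, -0.676, 0.677, 0.207]
wrist_force: [0.8, -0.1, 0.2]
finger_gap: 0.0869
```

```bash
python3 plan.py .554 -.261 .2 -99.8 38 2
```

```text
at [ 0.3709 -0.4435  0.2199] err mm [183.1 182.5 -19.9] rot err [-0.002 -0.422  0.   ] gap 0.0869 F [ 0.8 -0.1  0.2] t 0.7167
[-7.3, 2.9, -37.2] [-0.0, -0.115, 0.0]
[-11.5, 2.9, -36.1] [-0.0, -0.115, 0.0]
[-15.6, 2.9, -34.5] [-0.0, -0.115, 0.0]
[-19.4, 2.9, -32.5] [-0.0, -0.077, 0.0]
[-21.9, 2.9, -30.9] [0.0, 0.0, 0.0]
[-21.9, 2.9, -30.9] [-0.0, 0.0, -0.0]
[-18.0, 2.4, -25.5] [0.0, -0.0, 0.0]
[0.0, 0.0, 0.0] [-0.0, 0.0, -0.0]
[0.0, 0.0, 0.0] [0.0, -0.0, 0.0]
[0.0, 0.0, 0.0] [-0.0, 0.0, -0.0]
```

Tracking is good.

arm_command([
  {"grip": 1, "xyz": [-7.3, 3, -37.2], "dr": [0, -0.115, 0]},
  {"grip": 1, "xyz": [-11.5, 3, -36.1], "dr": [0, -0.115, 0]},
  {"grip": 1, "xyz": [-15.6, 3, -34.5], "dr": [0, -0.115, 0]},
  {"grip": 0.7, "xyz": [-19.4, 3, -32.5], "dr": [0, -0.077, 0]},
  {"grip": 0.6, "xyz": [-20, 3, -29], "dr": [0, 0, 0]},
])

```text
time_s: 1.13
tcp_pos: [0.5067, -0.3021, 0.2048]
tcp_rot: [-0.051, -0.705, 0.706, 0.051]
wrist_force: [1.0, -1.3, -0.6]
finger_gap: 0.0801
```

```bash
python3 plan.py .554 -.261 .2 -99.8 30 1
```

```text
at [ 0.5067 -0.3021  0.2048] err mm [47.3 41.1 -4.8] rot err [-0.002  0.026 -0.001] gap 0.0801 F [ 1.  -1.3 -0.6] t 1.1333
[-19.5, 2.3, -22.7] [-0.002, 0.026, -0.001]
[-18.9, 2.3, -23.2] [-0.0, 0.0, 0.0]
[-1.8, 0.2, -2.2] [-0.0, -0.0, -0.0]
[0.0, 0.0, 0.0] [-0.0, -0.0, -0.0]
[0.0, 0.0, 0.0] [-0.0, -0.0, -0.0]
```

arm_command([
  {"grip": 0.6, "xyz": [-19.5, 2.3, -22.7], "dr": [0, 0.026, 0]},
  {"grip": 0.6, "xyz": [-18.5, 2.3, -23], "dr": [0, 0, 0]},
  {"grip": 0.6, "xyz": [0, 0, 0], "dr": [0, 0, 0]},
  {"grip": 0.6, "xyz": [0, 0, 0], "dr": [0, 0, 0]},
  {"grip": 0.6, "xyz": [0, 0, 0], "dr": [0, 0, 0]},
])

```text
time_s: 1.55
tcp_pos: [0.5578, -0.2541, 0.1984]
tcp_rot: [-0.057, -0.704, 0.705, 0.057]
wrist_force: [0.3, 0.3, -0.7]
finger_gap: 0.0542
```

```bash
python3 plan.py .554 -.261 .2 -99.8 30 1|head -1; python3 - <<'E'
from h import *
from cell import ctrl
f=ctrl.grab_frame("wrist");cv2.imwrite("pics/c1.png",cv2.cvtColor(f["image"],cv2.COLOR_RGB2BGR))
print(proj(f,[[.554,-.261,0],[.554,-.261,.0735]]))
E
```

```text
at [ 0.5578 -0.2541  0.1984] err mm [-3.8 -6.9  1.6] rot err [-0.001  0.01  -0.   ] gap 0.0542 F [ 0.3  0.3 -0.7] t 1.55
[[315.05117068 167.81281982]
 [315.86109374 186.54390507]]
```

View pics/c1.png

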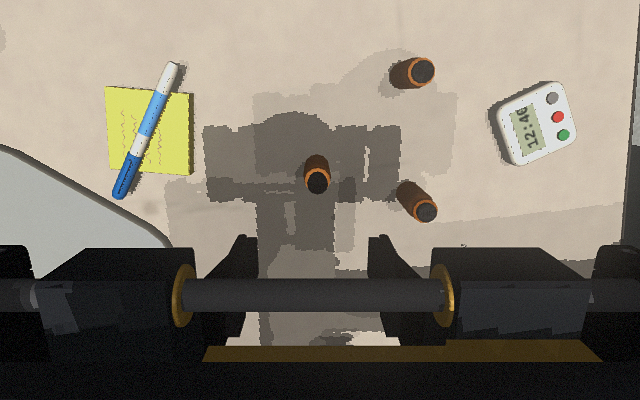

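The target vial is at (317,175), its stopper near (318,182). I zoom in to refine.

```bash
python3 - <<'E'
import cv2
a=cv2.imread("pics/c1.png")
cv2.imwrite("pics/c2.png",cv2.resize(a[145:205,285:350],None,fx=9,fy=9,interpolation=cv2.INTER_CUBIC))
E
```

```text
(no output)
```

View pics/c2.png

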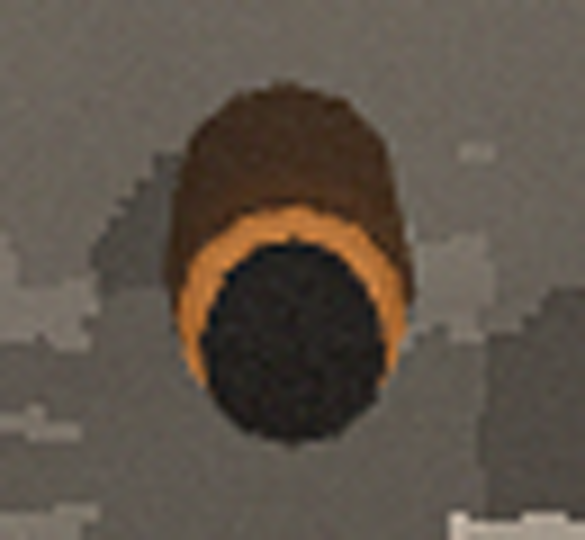

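```bash
python3 - <<'E'
from h import *
from cell import ctrl
f=ctrl.grab_frame("wrist")
print(atz(f,317.1,182.0,.0735),atz(f,285+288/9,145+128/9,.012))
E
```

```text
[ 0.55209864 -0.264785    0.0735    ] [ 0.55022318 -0.27154713  0.012     ]
```

```bash
python3 plan.py .5525 -.2635 .12 -99.8 20 1
```

```text
at [ 0.5571 -0.2548  0.1987] err mm [ -4.6  -8.7 -78.7] rot err [-0.001  0.008 -0.   ] gap 0.0531 F [-0.7 -0.1 -0. ] t 1.65
[0.8, 19.8, 2.3] [-0.001, 0.008, -0.0]
[0.8, 19.8, 2.3] [0.0, 0.0, 0.0]
[0.8, 19.8, 2.3] [-0.0, -0.0, -0.0]
[0.7, 19.1, 2.3] [0.0, 0.0, 0.0]
[0.0, 0.0, 0.0] [-0.0, -0.0, -0.0]
```

arm_command([
  {"grip": 0.6, "xyz": [0.8, 20, 2.3], "dr": [0, 0.008, 0]},
  {"grip": 0.6, "xyz": [0.8, 20, 2.3], "dr": [0, 0, 0]},
  {"grip": 0.6, "xyz": [0.8, 20, 2.3], "dr": [0, 0, 0]},
  {"grip": 0.6, "xyz": [0.8, 18, 2.3], "dr": [0, 0, 0]},
  {"grip": 0.6, "xyz": [0, 0, 0], "dr": [0, 0, 0]},
])

```text
time_s: 2.07
tcp_pos: [0.5498, -0.2695, 0.1221]
tcp_rot: [-0.066, -0.703, 0.705, 0.061]
wrist_force: [-1.7, -0.3, -0.2]
finger_gap: 0.0519
```

```bash
python3 - <<'E'
from h import *
from cell import ctrl
f=ctrl.grab_frame("wrist");a=f["image"][:,:,::-1]
print(ctrl.read_state()["tcp_pos"])
cv2.imwrite("pics/c3.png",cv2.resize(a[120:260,220:420],None,fx=4,fy=4,interpolation=cv2.INTER_CUBIC))
import pickle;pickle.dump({k:f[k] for k in("camera_matrix","rvec","tvec")},open("f.pkl","wb"))
E
```

```text
[ 0.55089365 -0.26993566  0.12398795]
```

View pics/c3.png

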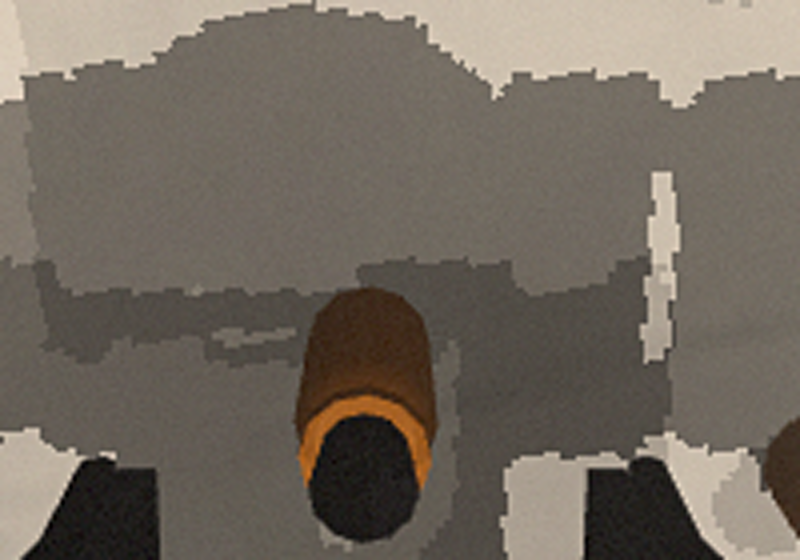

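Stopper top at about (310.4,239.4), between the jaws.

```bash
python3 - <<'E'
from h import *
import pickle
f=pickle.load(open("f.pkl","rb"))
print(atz(f,310.4,239.4,.0735),proj(f,[[.5528,-.2630,.0735],[.5525,-.251,.0]]), (220+368/4-.4,120+290/4-.4))
E
python3 plan.py .5525 -.2635 .12 -99.8 20 1
```

```text
[ 0.55249758 -0.2649513   0.0735    ] [[310.49501381 242.50603073]
 [314.62926986 219.41528224]] (311.6, 192.1)
at [ 0.5509 -0.2699  0.124 ] err mm [ 1.6  6.4 -4. ] rot err [-0.003 -0.008 -0.011] gap 0.0524 F [0.2 0.3 0.8] t 2.1167
[-0.4, 4.0, -6.6] [-0.003, -0.008, -0.011]
[0.0, 0.0, 0.0] [-0.0, -0.0, -0.0]
[0.0, 0.0, 0.0] [-0.0, -0.0, -0.0]
[0.0, 0.0, 0.0] [-0.0, -0.0, -0.0]
[0.0, 0.0, 0.0] [-0.0, -0.0, -0.0]
```

```bash
python3 - <<'E'
from h import *
import pickle
f=pickle.load(open("f.pkl","rb"))
print(proj(f,[[.5525,-.277,.0]]), atz(f,311.6,192.1,0))
E
```

```text
[[308.66305229 188.27600794]] [ 0.55081279 -0.27357138  0.        ]
```

arm_command([
  {"grip": 0.6, "xyz": [0, 10, -5], "dr": [0, -0.006, -0.01]},
  {"grip": 0.6, "xyz": [0, 15, -1], "dr": [0, 0, 0]},
  {"grip": 0.6, "xyz": [0, 15, 0], "dr": [0, 0, 0]},
  {"grip": 0.6, "xyz": [0, 12, 0], "dr": [0, 0, 0]},
  {"grip": 0.6, "xyz": [0, 0, 0], "dr": [0, 0, 0]},
])

```text
time_s: 2.53
tcp_pos: [0.5556, -0.2666, 0.0766]
tcp_rot: [-0.066, -0.702, 0.706, 0.057]
wrist_force: [-1.1, -0.6, -1.0]
finger_gap: 0.0521
```

```bash
python3 plan.py .552 -.263 .032 -99.8 12 1
```

```text
at [ 0.5556 -0.2666  0.0766] err mm [ -3.6   3.6 -44.6] rot err [-0.005 -0.003 -0.012] gap 0.0521 F [-1.1 -0.6 -1. ] t 2.5333
[1.3, 11.9, -0.8] [-0.005, -0.003, -0.012]
[1.1, 11.9, -0.8] [-0.0, -0.0, 0.0]
[1.1, 11.9, -0.8] [-0.0, -0.0, -0.0]
[0.8, 8.8, -0.6] [-0.0, -0.0, -0.0]
[0.0, 0.0, 0.0] [-0.0, -0.0, -0.0]
```

arm_command([
  {"grip": 0.6, "xyz": [1.3, 11.5, -0.8], "dr": [-0.005, 0, -0.012]},
  {"grip": 0.6, "xyz": [1, 11.5, -0.8], "dr": [0, 0, 0]},
  {"grip": 0.6, "xyz": [1, 11.5, -0.8], "dr": [0, 0, 0]},
  {"grip": 0.6, "xyz": [0.8, 7, -0.6], "dr": [0, 0, 0]},
  {"grip": 0.6, "xyz": [0, 0, 0], "dr": [0, 0, 0]},
])

```text
time_s: 2.95
tcp_pos: [0.556, -0.2634, 0.0371]
tcp_rot: [-0.064, -0.704, 0.705, 0.058]
wrist_force: [-0.8, 0.7, -0.8]
finger_gap: 0.0522
```

```bash
python3 plan.py .552 -.263 .032 -99.8 12 1; python3 - <<'E'
from h import *
from cell import ctrl
a=ctrl.grab_frame("wrist")["image"][:,:,::-1]
cv2.imwrite("pics/c4.png",a)
E
```

```text
at [ 0.556  -0.2634  0.0371] err mm [-4.   0.4 -5.1] rot err [ 0.    -0.002 -0.007] gap 0.0522 F [-0.8  0.7 -0.8] t 2.95
[4.1, 5.1, 0.3] [0.0, -0.002, -0.007]
[0.0, 0.0, 0.0] [-0.0, 0.0, -0.0]
[0.0, 0.0, 0.0] [0.0, 0.0, 0.0]
[0.0, 0.0, 0.0] [-0.0, -0.0, -0.0]
[0.0, 0.0, 0.0] [0.0, -0.0, -0.0]
```

View pics/c4.png

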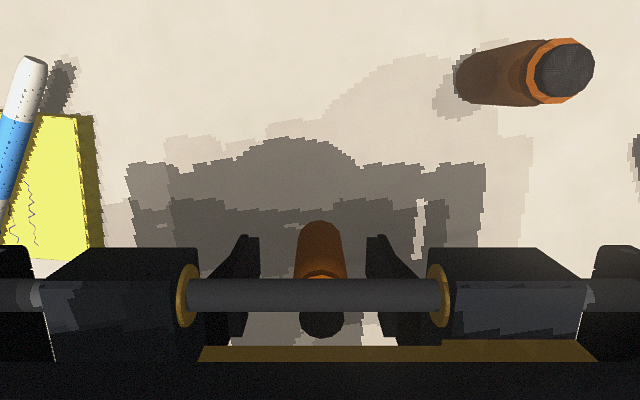

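The vial stands between the jaws, about 8 px right of centre (the 4 mm already known). I correct that and close.

arm_command([
  {"grip": 0.6, "xyz": [4, 4.5, 0], "dr": [0, 0, -0.006]},
  {"grip": 0.6, "xyz": [0, 0, 0], "dr": [0, 0, 0]},
  {"grip": 0.3, "xyz": [0, 0, 0], "dr": [0, 0, 0]},
  {"grip": 0.1, "xyz": [0, 0, 0], "dr": [0, 0, 0]},
  {"grip": 0.1, "xyz": [0, 0, 0], "dr": [0, 0, 0]},
], squeeze=15)

```text
time_s: 3.42
tcp_pos: [0.5542, -0.2634, 0.0356]
tcp_rot: [-0.063, -0.704, 0.705, 0.058]
wrist_force: [-0.6, -0.2, -0.6]
finger_gap: 0.0396
```

```bash
python3 plan.py .552 -.263 .032 -99.8 12 1|head -1
```

```text
at [ 0.5542 -0.2634  0.0356] err mm [-2.2  0.4 -3.6] rot err [-0.001 -0.001 -0.006] gap 0.0396 F [-0.6 -0.2 -0.6] t 3.4167
```

arm_command([
  {"grip": 0.35, "xyz": [3, 5, 0], "dr": [0, 0, -0.005]},
  {"grip": 0.1, "xyz": [0, 0, 0], "dr": [0, 0, 0]},
  {"grip": 0.1, "xyz": [0, 0, 0], "dr": [0, 0, 0]},
  {"grip": 0.1, "xyz": [0, 0, 0], "dr": [0, 0, 0]},
  {"grip": 0.1, "xyz": [0, 0, 0], "dr": [0, 0, 0]},
], squeeze=15)

```text
time_s: 3.83
tcp_pos: [0.5515, -0.263, 0.0311]
tcp_rot: [-0.062, -0.704, 0.705, 0.06]
wrist_force: [-1.1, 1.0, -0.3]
finger_gap: 0.0234
```

```bash
python3 plan.py .552 -.263 .032 -99.8 12 1|head -1
```

```text
at [ 0.5515 -0.263   0.0311] err mm [0.5 0.  0.9] rot err [-0.001 -0.001 -0.003] gap 0.0234 F [-1.1  1.  -0.3] t 3.8333
```

Gripped (gap 23.4 mm). I lift straight up.

arm_command([
  {"grip": 0.1, "xyz": [0, -10, 0], "dr": [0, 0, 0]},
  {"grip": 0.1, "xyz": [0, -20, 0], "dr": [0, 0, 0]},
  {"grip": 0.1, "xyz": [0, -30, 0], "dr": [0, 0, 0]},
  {"grip": 0.1, "xyz": [0, -30, 0], "dr": [0, 0, 0]},
  {"grip": 0.1, "xyz": [0, -15, -20], "dr": [0, 0, 0]},
])

```text
time_s: 4.25
tcp_pos: [0.5505, -0.2442, 0.1359]
tcp_rot: [0.058, 0.705, -0.704, -0.066]
wrist_force: [1.1, 0.6, -0.5]
finger_gap: 0.0234
```

```bash
python3 plan.py .568 -.045 .14 -99.8 35 2
```

```text
at [ 0.5505 -0.2442  0.1359] err mm [ 17.5 199.2   4.1] rot err [-0.    -0.005  0.012] gap 0.0234 F [ 1.1  0.6 -0.5] t 4.25
[3.1, -0.7, -34.9] [-0.0, -0.005, 0.012]
[2.9, -0.7, -34.9] [0.0, 0.0, 0.0]
[2.9, -0.7, -34.9] [-0.0, 0.0, -0.0]
[2.9, -0.7, -34.9] [0.0, -0.0, 0.0]
[2.9, -0.7, -34.9] [-0.0, 0.0, -0.0]
[2.1, -0.5, -24.9] [0.0, -0.0, 0.0]
[0.0, 0.0, 0.0] [-0.0, 0.0, -0.0]
[0.0, 0.0, 0.0] [0.0, -0.0, 0.0]
[0.0, 0.0, 0.0] [-0.0, 0.0, -0.0]
[0.0, 0.0, 0.0] [0.0, -0.0, 0.0]
```

arm_command([
  {"grip": 0.1, "xyz": [3, -1, -30], "dr": [0, 0, 0.01]},
  {"grip": 0.1, "xyz": [3, -1, -35], "dr": [0, 0, 0]},
  {"grip": 0.1, "xyz": [3, -1, -35], "dr": [0, 0, 0]},
  {"grip": 0.1, "xyz": [3, -1, -32], "dr": [0, 0, 0]},
  {"grip": 0.1, "xyz": [3, -1, -25], "dr": [0, 0, 0]},
])

```text
time_s: 4.67
tcp_pos: [0.5667, -0.0847, 0.1513]
tcp_rot: [-0.07, -0.704, 0.704, 0.059]
wrist_force: [-0.1, 0.6, -1.2]
finger_gap: 0.0235
```

arm_command([
  {"grip": 0.1, "xyz": [1, 0, -12], "dr": [0, 0, 0]},
  {"grip": 0.1, "xyz": [0, 0, 0], "dr": [0, 0, 0]},
  {"grip": 0.1, "xyz": [0, 0, 0], "dr": [0, 0, 0]},
  {"grip": 0.1, "xyz": [0, 0, 0], "dr": [0, 0, 0]},
  {"grip": 0.1, "xyz": [0, 0, 0], "dr": [0, 0, 0]},
])

```text
time_s: 5.08
tcp_pos: [0.5681, -0.0676, 0.1548]
tcp_rot: [0.068, 0.705, -0.704, -0.056]
wrist_force: [0.6, -0.2, 0.4]
finger_gap: 0.0233
```

```bash
cat > snap.py <<'E'
import sys,pickle
from h import *
from cell import ctrl
n,tag=sys.argv[1:3]
f=ctrl.grab_frame(n);cv2.imwrite(f"pics/{tag}.png",f["image"][:,:,::-1]);pickle.dump(f,open(f"{tag}.pkl","wb"))
if len(sys.argv)>3:
    x0,x1,y0,y1,k=map(int,sys.argv[3:]);cv2.imwrite(f"pics/{tag}z.png",cv2.resize(f["image"][y0:y1,x0:x1,::-1],None,fx=k,fy=k,interpolation=cv2.INTER_CUBIC))
E
python3 snap.py wrist d1; python3 snap.py scene d2 220 420 120 260 4;python3 plan.py .568 -.045 .14 -99.8 35 1|head -1
```

```text
at [ 0.5681 -0.0679  0.1546] err mm [ -0.1  22.9 -14.6] rot err [ 0.002 -0.005 -0.018] gap 0.0234 F [-0.  -0.8 -0.9] t 5.1833
```

View pics/d1.png

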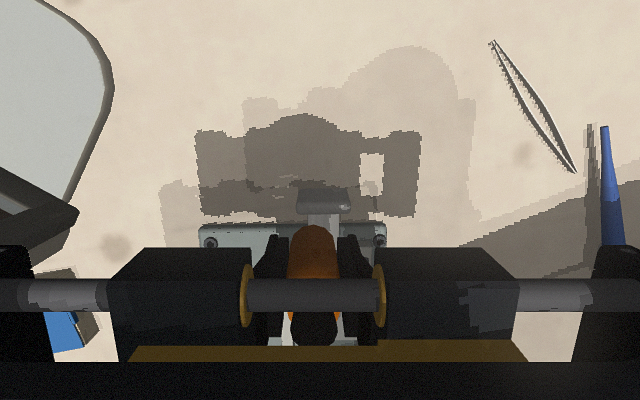

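View pics/d2z.png

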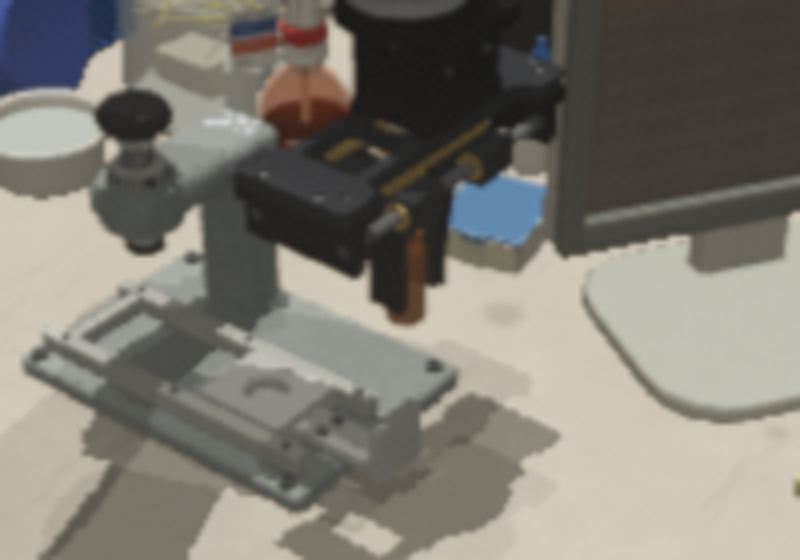

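```bash
python3 - <<'E'
import cv2
a=cv2.imread("pics/d1.png")
cv2.imwrite("pics/d1z.png",cv2.resize(a[175:355,250:400],None,fx=5,fy=5,interpolation=cv2.INTER_CUBIC)[:600*9//6])
a=cv2.imread("pics/d1.png")
cv2.imwrite("pics/d1z.png",cv2.resize(a[180:280,250:400],None,fx=5,fy=5,interpolation=cv2.INTER_CUBIC))
E
```

```text
(no output)
```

View pics/d1z.png

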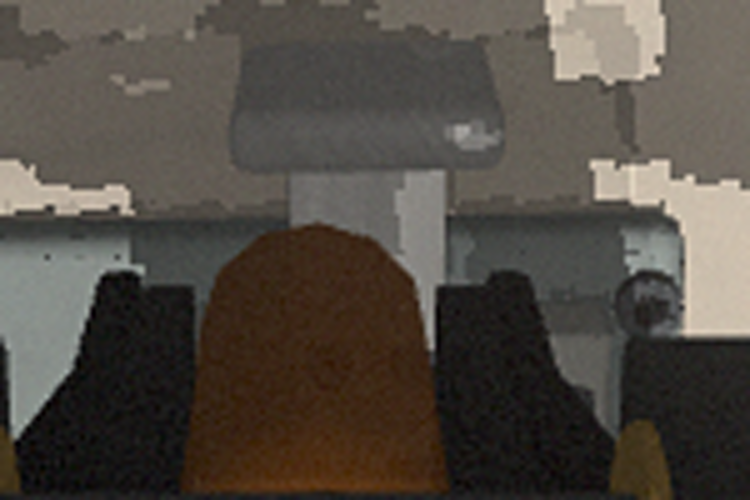

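```bash
python3 - <<'E'
from h import *
import pickle
np.set_printoptions(precision=4,suppress=True)
w=pickle.load(open("d1.pkl","rb"));s=pickle.load(open("d2.pkl","rb"))
W=lambda x,y:(250+(x+.5)/5-.5,180+(y+.5)/5-.5)
S=lambda x,y:(220+(x+.5)/4-.5,120+(y+.5)/4-.5)
L=atz(w,*W(232,145),.057);Rr=atz(w,*W(503,145),.057);c=atz(w,*W(367,140),.057)
print("tab ends",L,Rr,np.linalg.norm(L-Rr),"c",c,"back/front",atz(w,*W(367,170),.057),atz(w,*W(367,108),.057))
print("vial foot near edge",atz(w,*W(318,225),.1236))
print("scene: foot ctr",atz(s,*S(406,312),.1236),"proj", proj(s,[[.5681,-.0676,.1236],[.579,.036,.031]]), S(406,312))
print("pocket",atz(s,*S(266,386),.031), "tab top",atz(s,*S(388,420),.057))
E
```

```text
tab ends [ 0.582  -0.0678  0.057 ] [ 0.5437 -0.0611  0.057 ] 0.03884982509557512 c [ 0.5628 -0.0652  0.057 ] back/front [ 0.5635 -0.0607  0.057 ] [ 0.562  -0.0699  0.057 ]
vial foot near edge [ 0.5667 -0.0782  0.1236]
scene: foot ctr [ 0.5734 -0.0634  0.1236] proj [[321.6306 199.3166]
 [286.5878 216.3729]] (321.125, 197.625)
pocket [0.5793 0.0375 0.031 ] tab top [ 0.5565 -0.0611  0.057 ]
```

```bash
python3 plan.py .579 .0335 .09 -99.8 25 1
```

```text
at [ 0.5681 -0.0679  0.1546] err mm [ 10.9 101.4 -64.6] rot err [ 0.002 -0.005 -0.018] gap 0.0234 F [-0.  -0.8 -0.9] t 5.1833
[1.7, 13.4, -21.0] [0.002, -0.005, -0.018]
[1.4, 13.4, -21.1] [-0.0, 0.0, -0.0]
[1.4, 13.4, -21.1] [0.0, 0.0, 0.0]
[1.4, 13.4, -21.1] [-0.0, 0.0, 0.0]
[1.1, 11.1, -17.5] [0.0, 0.0, 0.0]
```

arm_command([
  {"grip": 0.1, "xyz": [1.5, 8, -21], "dr": [0, -0.005, -0.018]},
  {"grip": 0.1, "xyz": [1.4, 13, -21], "dr": [0, 0, 0]},
  {"grip": 0.1, "xyz": [1.4, 13, -21], "dr": [0, 0, 0]},
  {"grip": 0.1, "xyz": [1.2, 13, -16], "dr": [0, 0, 0]},
  {"grip": 0.1, "xyz": [0.5, 4, -6], "dr": [0, 0, 0]},
])

```text
time_s: 5.6
tcp_pos: [0.5788, 0.0134, 0.1037]
tcp_rot: [0.066, 0.705, -0.703, -0.063]
wrist_force: [-0.2, -1.2, -1.1]
finger_gap: 0.0234
```

```bash
python3 plan.py .579 .0335 .07 -99.8 20 1
```

```text
at [0.5788 0.0134 0.1037] err mm [  0.2  20.1 -33.7] rot err [ 0.003 -0.012 -0.003] gap 0.0234 F [-0.2 -1.2 -1.1] t 5.6
[1.8, 17.2, -10.1] [0.003, -0.012, -0.003]
[1.6, 16.5, -9.7] [-0.0, 0.0, -0.0]
[0.0, 0.0, 0.0] [0.0, -0.0, 0.0]
[0.0, 0.0, 0.0] [-0.0, 0.0, -0.0]
[0.0, 0.0, 0.0] [0.0, -0.0, 0.0]
```

arm_command([
  {"grip": 0.1, "xyz": [3, 12, -10], "dr": [0, -0.012, 0]},
  {"grip": 0.1, "xyz": [1.5, 12, -8], "dr": [0, 0, 0]},
  {"grip": 0.1, "xyz": [0, 7, 0], "dr": [0, 0, 0]},
  {"grip": 0.1, "xyz": [0, 0, 0], "dr": [0, 0, 0]},
  {"grip": 0.1, "xyz": [0, 0, 0], "dr": [0, 0, 0]},
])

```text
time_s: 6.02
tcp_pos: [0.5781, 0.0298, 0.071]
tcp_rot: [0.061, 0.705, -0.704, -0.06]
wrist_force: [-0.1, -0.4, -0.6]
finger_gap: 0.0236
```

```bash
python3 plan.py .579 .0335 .07 -99.8 20 1|head -3;python3 snap.py wrist e1 250 400 160 280 5; python3 snap.py scene e2 240 360 150 250 6
```

```text
at [0.5781 0.0298 0.071 ] err mm [ 0.9  3.7 -1. ] rot err [ 0.001 -0.001 -0.002] gap 0.0236 F [-0.1 -0.4 -0.6] t 6.0167
[-0.3, 1.0, -3.8] [0.001, -0.001, -0.002]
[0.0, 0.0, 0.0] [-0.0, 0.0, -0.0]
```

View pics/e1z.png

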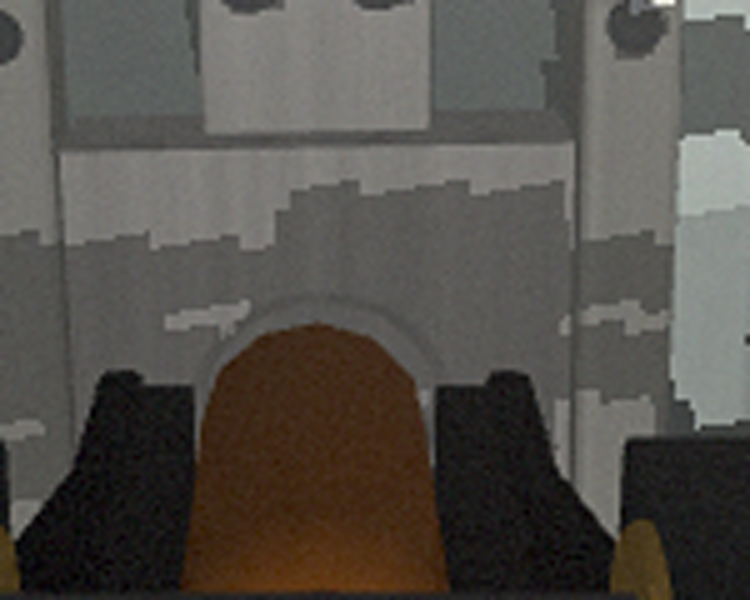

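View pics/e2z.png

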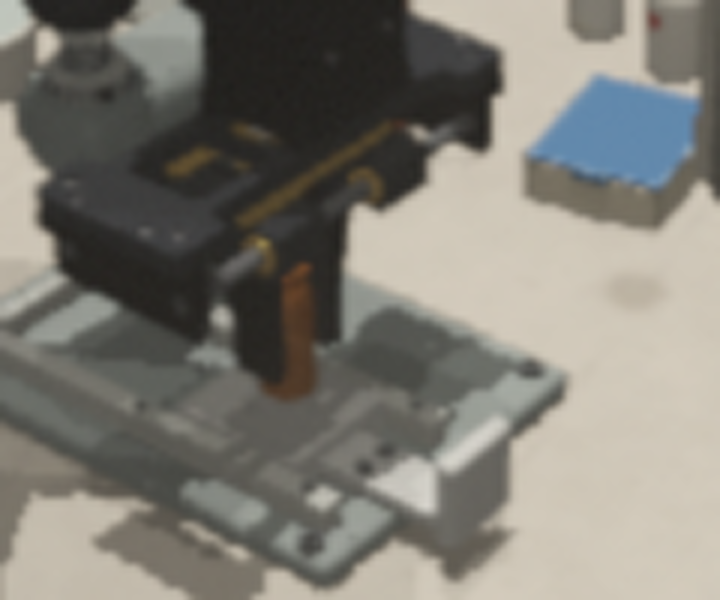

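The wrist view shows the pocket rim concentric with the vial foot (rim apex at crop (318,293), foot edge at (319,324)). I convert these to positions.

```bash
python3 - <<'E'
from h import *
import pickle
np.set_printoptions(precision=4,suppress=True)
w=pickle.load(open("e1.pkl","rb"))
W=lambda x,y:(250+(x+.5)/5-.5,160+(y+.5)/5-.5)
yd=np.array([.172,.985])
for zz in (.030,.031):
  a=atz(w,*W(318,294),zz)[:2]; b=atz(w,*W(318,148),zz)[:2]
  l=atz(w,*W(62,152),zz)[:2]; r=atz(w,*W(574,145),zz)[:2]
  print(zz,"rim apex",a,"->",a+.0155*yd,"edge",b,"->",b+.032*yd,"width",np.linalg.norm(l-r),"mid",(l+r)/2, "rim-edge",(a-b)@yd)
  print(" shuttle angle",np.degrees(np.arctan2(*(l-r)[::-1])))
f=atz(w,*W(319,324),.040)[:2]; print("foot edge",f,"->",f+.012*yd)
E
```

```text
0.03 rim apex [0.5761 0.0193] -> [0.5788 0.0346] edge [0.5732 0.0028] -> [0.5787 0.0343] width 0.05562576000137887 mid [0.5732 0.0028] rim-edge 0.016803812823091496
 shuttle angle -9.118629490273504
0.031 rim apex [0.5761 0.019 ] -> [0.5787 0.0343] edge [0.5732 0.0025] -> [0.5787 0.034 ] width 0.05533141584378586 mid [0.5732 0.0026] rim-edge 0.016714895312038347
 shuttle angle -9.118629490273499
foot edge [0.576  0.0192] -> [0.5781 0.031 ]
```

arm_command([
  {"grip": 0.1, "xyz": [0, 2, -4], "dr": [0, 0, 0]},
  {"grip": 0.1, "xyz": [0, 0, 0], "dr": [0, 0, 0]},
  {"grip": 0.1, "xyz": [0, 0, 0], "dr": [0, 0, 0]},
  {"grip": 0.1, "xyz": [0, 0, 0], "dr": [0, 0, 0]},
  {"grip": 0.1, "xyz": [0, 0, 0], "dr": [0, 0, 0]},
])

```text
time_s: 6.53
tcp_pos: [0.5805, 0.0329, 0.072]
tcp_rot: [0.064, 0.705, -0.704, -0.059]
wrist_force: [0.1, 0.5, 0.2]
finger_gap: 0.0236
```

```bash
python3 plan.py .5787 .0331 .051 -99.8 20 1|head -3;python3 snap.py wrist e3 250 400 160 280 5
```

```text
at [0.5805 0.0329 0.072 ] err mm [ -1.8   0.2 -21. ] rot err [ 0.003 -0.003 -0.007] gap 0.0236 F [0.1 0.5 0.2] t 6.5333
[1.8, 19.9, 0.2] [0.003, -0.003, -0.007]
[0.1, 1.1, 0.0] [0.0, 0.0, 0.0]
```

View pics/e3z.png

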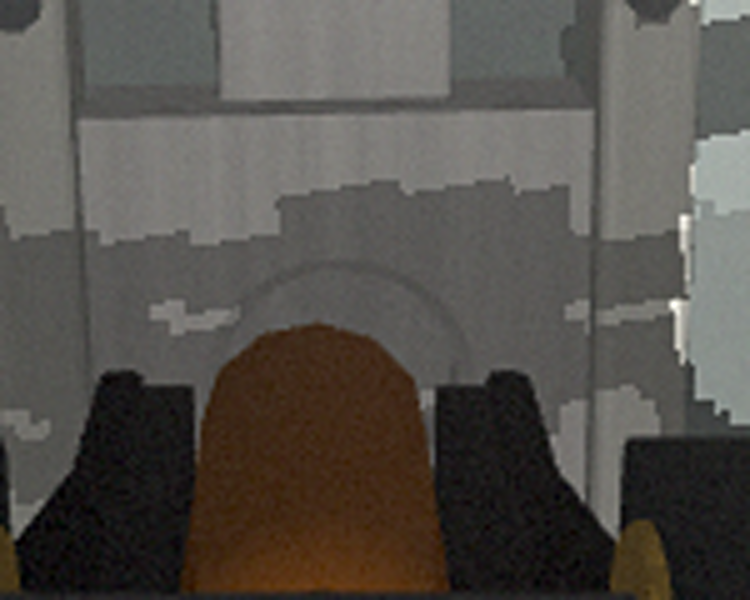

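Lateral offset in x is about 2 mm (rim centre at 338, vial at 319), and y looks right. I correct x while descending slowly.

arm_command([
  {"grip": 0.1, "xyz": [2.3, 3, 0], "dr": [0, 0, -0.005]},
  {"grip": 0.1, "xyz": [0, 3, 0], "dr": [0, 0, 0]},
  {"grip": 0.1, "xyz": [0, 2, 0], "dr": [0, 0, 0]},
  {"grip": 0.1, "xyz": [0, 0, 0], "dr": [0, 0, 0]},
  {"grip": 0.1, "xyz": [0, 0, 0], "dr": [0, 0, 0]},
])

```text
time_s: 7.0
tcp_pos: [0.5778, 0.0334, 0.0631]
tcp_rot: [0.062, 0.705, -0.703, -0.061]
wrist_force: [0.2, -0.1, -0.7]
finger_gap: 0.0233
```

```bash
python3 plan.py .5787 .0331 .051 -99.8 20 1|head -3;python3 snap.py wrist e4 250 400 160 280 5
```

```text
at [0.5778 0.0334 0.0631] err mm [  0.9  -0.3 -12.1] rot err [ 0.003 -0.003 -0.001] gap 0.0233 F [ 0.2 -0.1 -0.7] t 7.0
[-0.9, 12.1, 0.2] [0.003, -0.003, -0.001]
[0.0, 0.0, 0.0] [-0.0, 0.0, 0.0]
```

View pics/e4z.png

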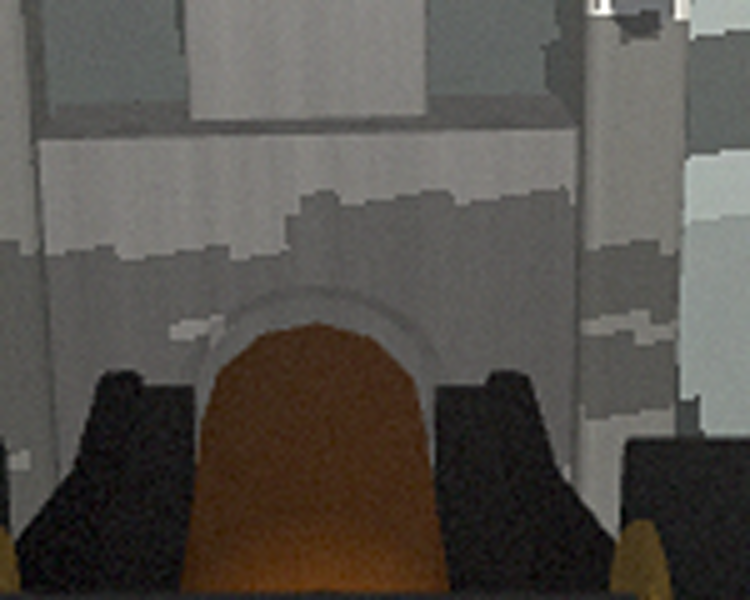

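```bash
python3 - <<'E'
from h import *
import pickle
np.set_printoptions(precision=4,suppress=True)
w=pickle.load(open("e4.pkl","rb"))
W=lambda x,y:(250+(x+.5)/5-.5,160+(y+.5)/5-.5)
yd=np.array([.172,.985])
a=atz(w,*W(316,287),.030)[:2]; b=atz(w,*W(310,134),.03)[:2];f=atz(w,*W(319,324),.032)[:2]
print(a+.0155*yd,b+.032*yd,f+.012*yd)
E
```

```text
[0.5781 0.0347] [0.5786 0.0342] [0.5778 0.0347]
```

Centred within 1 mm. I lower it into the pocket.

arm_command([
  {"grip": 0.1, "xyz": [-0.4, 3, 0], "dr": [0, 0, 0]},
  {"grip": 0.1, "xyz": [0, 3, 0], "dr": [0, 0, 0]},
  {"grip": 0.1, "xyz": [0, 2.5, 0], "dr": [0, 0, 0]},
  {"grip": 0.1, "xyz": [0, 1, 0], "dr": [0, 0, 0]},
  {"grip": 0.1, "xyz": [0, 0, 0], "dr": [0, 0, 0]},
])

```text
time_s: 7.47
tcp_pos: [0.5783, 0.0334, 0.0525]
tcp_rot: [0.062, 0.705, -0.703, -0.061]
wrist_force: [-0.6, -0.2, 0.3]
finger_gap: 0.0236
```

```bash
python3 plan.py .578 .0334 .051 -99.8 20 1|head -2;python3 snap.py wrist e5 250 400 160 280 5
```

```text
at [0.5783 0.0334 0.0525] err mm [-0.3  0.  -1.5] rot err [ 0.003 -0.003 -0.001] gap 0.0236 F [-0.6 -0.2  0.3] t 7.4667
[0.3, 1.5, 0.0] [0.003, -0.003, -0.001]
```

View pics/e5z.png

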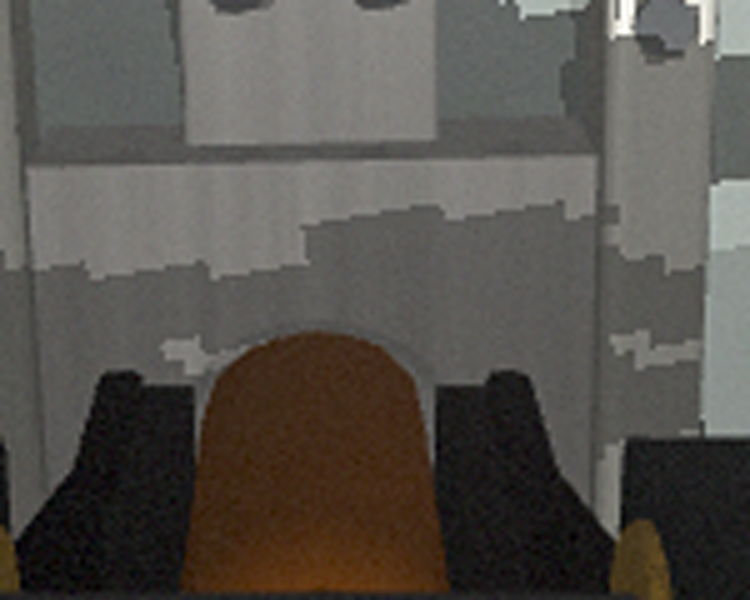

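The foot is inside the pocket. I lower it further until it touches.

arm_command([
  {"grip": 0.1, "xyz": [0, 1.5, 0], "dr": [0, 0, 0]},
  {"grip": 0.1, "xyz": [0, 1, 0], "dr": [0, 0, 0]},
  {"grip": 0.1, "xyz": [0, 0, 0], "dr": [0, 0, 0]},
  {"grip": 0.1, "xyz": [0, 0, 0], "dr": [0, 0, 0]},
  {"grip": 0.1, "xyz": [0, 0, 0], "dr": [0, 0, 0]},
])

```text
time_s: 7.93
tcp_pos: [0.5792, 0.0337, 0.0521]
tcp_rot: [0.062, 0.706, -0.703, -0.06]
wrist_force: [0.2, -0.2, -1.8]
finger_gap: 0.0233
```

```bash
python3 plan.py .578 .0334 .051 -99.8 20 1|head -1
```

```text
at [0.5792 0.0337 0.0521] err mm [-1.2 -0.3 -1.1] rot err [ 0.003 -0.002 -0.003] gap 0.0233 F [ 0.2 -0.2 -1.8] t 7.9333
```

arm_command([
  {"grip": 0.1, "xyz": [0.5, 2, 0], "dr": [0, 0, 0]},
  {"grip": 0.1, "xyz": [0, 1.5, 0], "dr": [0, 0, 0]},
  {"grip": 0.1, "xyz": [0, 0, 0], "dr": [0, 0, 0]},
  {"grip": 0.1, "xyz": [0, 0, 0], "dr": [0, 0, 0]},
  {"grip": 0.1, "xyz": [0, 0, 0], "dr": [0, 0, 0]},
])

```text
time_s: 8.35
tcp_pos: [0.5793, 0.0338, 0.0515]
tcp_rot: [0.063, 0.705, -0.704, -0.059]
wrist_force: [0.3, 0.0, -1.0]
finger_gap: 0.0235
```

```bash
python3 plan.py .578 .0334 .051 -99.8 20 1|head -1;python3 snap.py wrist e6 250 400 160 280 5
```

```text
at [0.5793 0.0338 0.0515] err mm [-1.3 -0.4 -0.5] rot err [ 0.003 -0.001 -0.005] gap 0.0235 F [ 0.3  0.  -1. ] t 8.35
```

View pics/e6z.png

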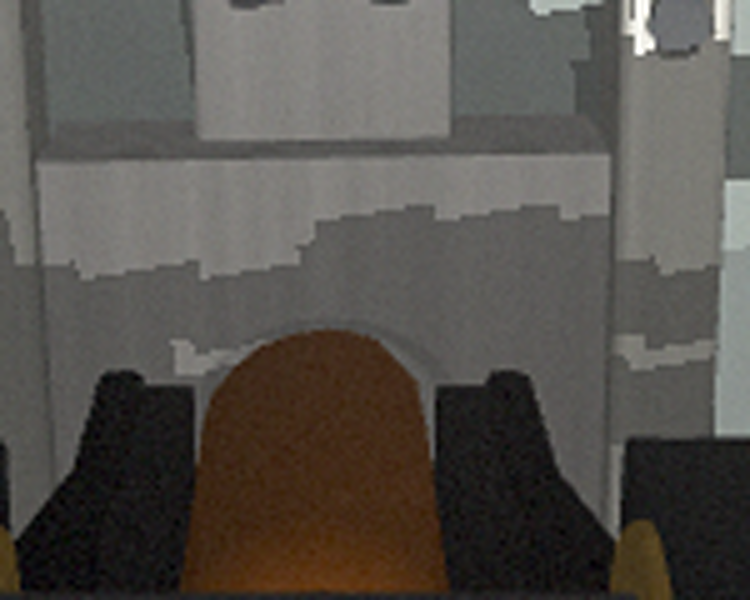

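Further down commands give almost no motion, so the foot is on the floor (TCP 51.5 mm = floor 20 + grip 31). I release.

arm_command([
  {"grip": 0.35, "xyz": [0, 0, 0], "dr": [0, 0, 0]},
  {"grip": 0.5, "xyz": [0, 0, 0], "dr": [0, 0, 0]},
  {"grip": 0.5, "xyz": [0, 0, 0], "dr": [0, 0, 0]},
  {"grip": 0.5, "xyz": [0, 0, 0], "dr": [0, 0, 0]},
  {"grip": 0.5, "xyz": [0, 0, 0], "dr": [0, 0, 0]},
])

```text
time_s: 8.82
tcp_pos: [0.5796, 0.0337, 0.0506]
tcp_rot: [0.062, 0.705, -0.704, -0.059]
wrist_force: [1.2, -0.3, -0.4]
finger_gap: 0.0428
```

```bash
python3 plan.py .578 .0334 .051 -99.8 20 1|head -1;python3 snap.py wrist e7 240 400 160 280 5;python3 snap.py scene e8 240 360 150 250 6
```

```text
at [0.5796 0.0337 0.0506] err mm [-1.6 -0.3  0.4] rot err [ 0.003 -0.001 -0.005] gap 0.0428 F [ 1.2 -0.3 -0.4] t 8.8167
```

View pics/e7z.png

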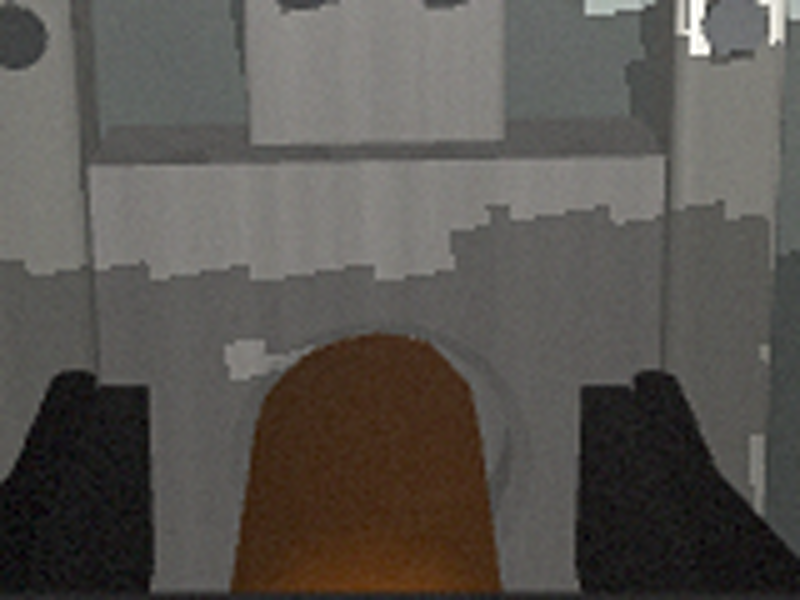

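View pics/e8z.png

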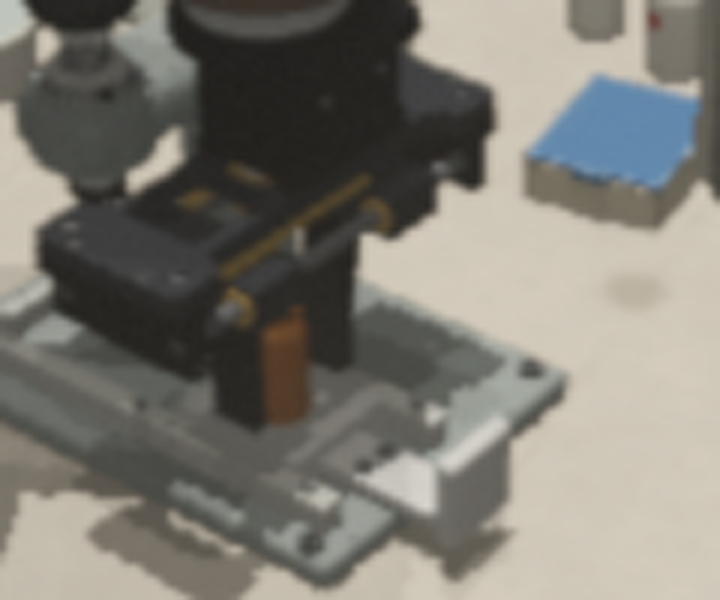

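Released: the vial stands in the pocket. I retreat straight up.

arm_command([
  {"grip": 0.55, "xyz": [0, -8, 0], "dr": [0, 0, 0]},
  {"grip": 0.55, "xyz": [0, -20, 0], "dr": [0, 0, 0]},
  {"grip": 0.55, "xyz": [0, -25, 0], "dr": [0, 0, 0]},
  {"grip": 0.55, "xyz": [0, -25, 0], "dr": [0, 0, 0]},
  {"grip": 0.55, "xyz": [0, -15, 15], "dr": [0, 0, 0]},
])

```text
time_s: 9.33
tcp_pos: [0.5744, 0.0191, 0.1444]
tcp_rot: [-0.058, -0.704, 0.705, 0.061]
wrist_force: [0.3, -0.8, 0.2]
finger_gap: 0.0476
```

arm_command([
  {"grip": 0.4, "xyz": [0, 0, 25], "dr": [0, 0, 0]},
  {"grip": 0.2, "xyz": [0, 0, 30], "dr": [0, 0, 0]},
  {"grip": 0, "xyz": [0, 0, 30], "dr": [0, 0, 0]},
  {"grip": 0, "xyz": [0, 0, 30], "dr": [0, 0, 0]},
  {"grip": 0, "xyz": [0, 0, 20], "dr": [0, 0, 0]},
])

```text
time_s: 9.75
tcp_pos: [0.5556, -0.1157, 0.155]
tcp_rot: [0.062, 0.705, -0.704, -0.052]
wrist_force: [0.2, 0.6, 0.7]
finger_gap: 0.0223
```

```bash
python3 plan.py .555 -.12 .1 -99.8 20 1|head -1;python3 snap.py wrist f1 ;python3 snap.py scene f2 220 340 130 250 5;python3 snap.py top f3 215 345 120 240 5
```

```text
at [ 0.5556 -0.1157  0.155 ] err mm [ -0.6  -4.3 -55. ] rot err [ 0.003  0.01  -0.013] gap 0.0223 F [0.2 0.6 0.7] t 9.75
```

View pics/f1.png

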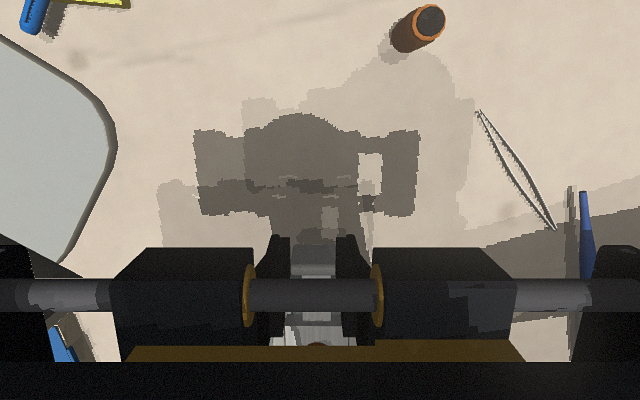

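View pics/f2z.png

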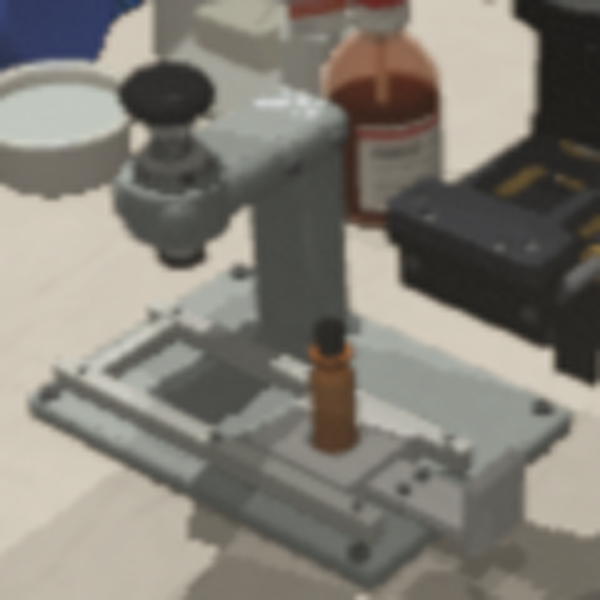

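View pics/f3z.png

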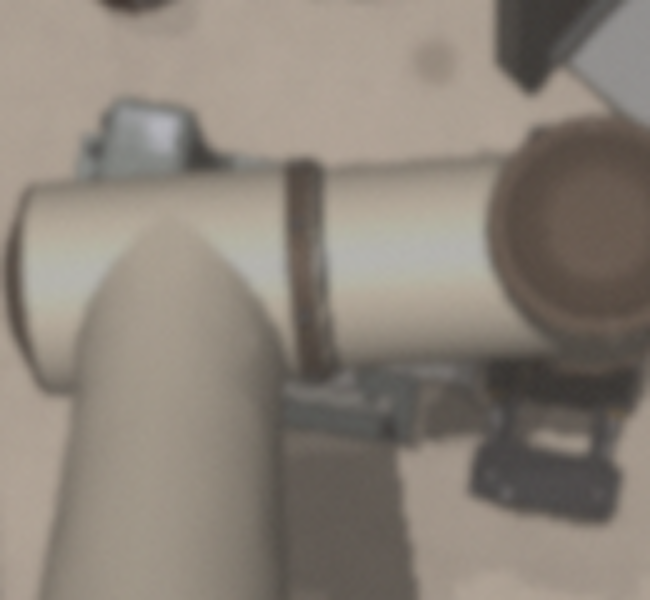

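The vial stands upright in the pocket at crop (335,400), stopper proud. The fingers are closing. Next I go behind the tab.

```bash
python3 plan.py .5565 -.105 .048 -99.8 25 1
```

```text
at [ 0.5559 -0.115   0.1547] err mm [   0.6   10.  -106.7] rot err [ 0.003  0.008 -0.013] gap 0.0104 F [ 0.8 -0.4  0.8] t 9.9
[0.6, 24.9, -2.2] [0.003, 0.008, -0.013]
[0.3, 24.9, -2.3] [0.0, -0.0, -0.0]
[0.3, 24.9, -2.3] [0.0, 0.0, 0.0]
[0.3, 24.9, -2.3] [0.0, 0.0, 0.0]
[0.1, 7.1, -0.7] [0.0, 0.0, 0.0]
```

arm_command([
  {"grip": 0, "xyz": [0.3, 25, 0], "dr": [0, 0.008, -0.013]},
  {"grip": 0, "xyz": [0.3, 25, 0], "dr": [0, 0, 0]},
  {"grip": 0, "xyz": [0, 25, 0], "dr": [0, 0, 0]},
  {"grip": 0, "xyz": [0, 18, 0], "dr": [0, 0, 0]},
  {"grip": 0, "xyz": [0, 5, 0], "dr": [0, 0, 0]},
])

```text
time_s: 10.32
tcp_pos: [0.5609, -0.1109, 0.0589]
tcp_rot: [0.064, 0.706, -0.703, -0.055]
wrist_force: [-0.3, 0.6, -0.2]
finger_gap: 0.0003
```

```bash
python3 plan.py .5565 -.1 .048 -99.8 4 1;python3 snap.py wrist g1 220 420 120 260 4
```

```text
at [ 0.5609 -0.1109  0.0589] err mm [ -4.4  10.9 -10.9] rot err [ 0.006  0.004 -0.012] gap 0.0003 F [-0.3  0.6 -0.2] t 10.3167
[1.6, 2.7, -2.5] [0.006, 0.004, -0.012]
[1.5, 2.7, -2.5] [0.0, 0.0, 0.0]
[1.5, 2.7, -2.5] [0.0, 0.0, 0.0]
[1.5, 2.7, -2.5] [0.0, 0.0, 0.0]
[0.0, 0.0, -0.0] [0.0, 0.0, 0.0]
```

View pics/g1z.png

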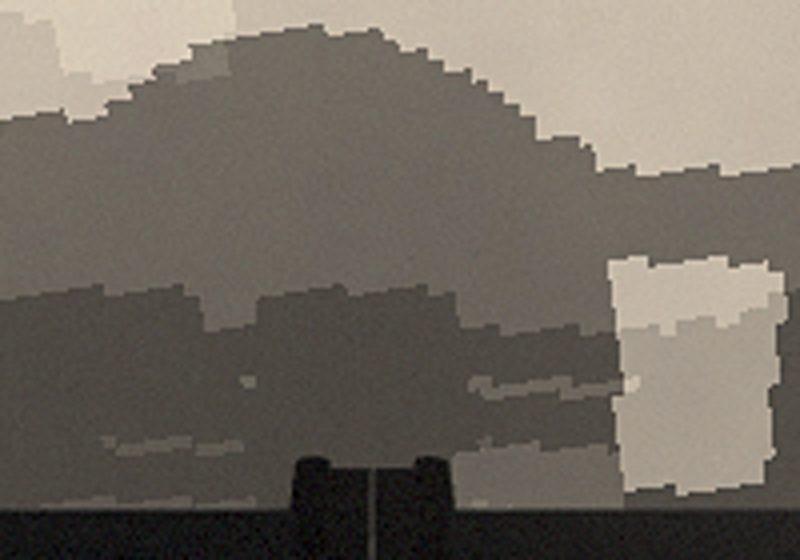

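The picture shows the fingers shut, with the tab hidden below and behind them. I correct x and lower.

arm_command([
  {"grip": 0, "xyz": [2.5, 6, -2], "dr": [0, 0, -0.01]},
  {"grip": 0, "xyz": [2, 5, -2], "dr": [0, 0, 0]},
  {"grip": 0, "xyz": [0, 2, -3], "dr": [0, 0, 0]},
  {"grip": 0, "xyz": [0, 0, -3], "dr": [0, 0, 0]},
  {"grip": 0, "xyz": [0, 0, -3], "dr": [0, 0, 0]},
])

```text
time_s: 10.78
tcp_pos: [0.5615, -0.0943, 0.0485]
tcp_rot: [0.061, 0.707, -0.703, -0.055]
wrist_force: [-0.1, 0.5, 0.2]
finger_gap: 0.0009
```

```bash
python3 plan.py .5767 0.01 .048 -99.8 4 3
```

```text
at [ 0.5615 -0.0943  0.0485] err mm [ 15.2 104.3  -0.5] rot err [ 0.007  0.007 -0.007] gap 0.0009 F [-0.1  0.5  0.2] t 10.7833
[0.1, 0.0, -4.0] [0.007, 0.007, -0.007]
[0.1, 0.0, -4.0] [-0.0, 0.0, -0.0]
[0.1, 0.0, -4.0] [-0.0, 0.0, 0.0]
[0.1, 0.0, -4.0] [-0.0, 0.0, 0.0]
[0.1, 0.0, -4.0] [-0.0, 0.0, 0.0]
[0.1, 0.0, -4.0] [-0.0, 0.0, 0.0]
[0.1, 0.0, -4.0] [-0.0, 0.0, 0.0]
[0.1, 0.0, -4.0] [-0.0, 0.0, 0.0]
[0.1, 0.0, -4.0] [-0.0, 0.0, 0.0]
[0.1, 0.0, -4.0] [-0.0, 0.0, 0.0]
[0.1, 0.0, -4.0] [-0.0, 0.0, 0.0]
[0.1, 0.0, -4.0] [-0.0, 0.0, 0.0]
[0.1, 0.0, -4.0] [-0.0, 0.0, 0.0]
[0.1, 0.0, -4.0] [-0.0, 0.0, 0.0]
[0.1, 0.0, -4.0] [-0.0, 0.0, 0.0]
```

arm_command([
  {"grip": 0, "xyz": [1, 0, -4], "dr": [0, 0.006, -0.007]},
  {"grip": 0, "xyz": [0.5, 0, -4], "dr": [0, 0, 0]},
  {"grip": 0, "xyz": [0, 0, -4], "dr": [0, 0, 0]},
  {"grip": 0, "xyz": [0, 0, -4], "dr": [0, 0, 0]},
  {"grip": 0, "xyz": [0, 0, -4], "dr": [0, 0, 0]},
])

```text
time_s: 11.2
tcp_pos: [0.5645, -0.0725, 0.0508]
tcp_rot: [0.061, 0.707, -0.702, -0.059]
wrist_force: [0.1, -1.2, -1.0]
finger_gap: 0.0004
```

arm_command([
  {"grip": 0, "xyz": [0, 0, -4], "dr": [0, 0, 0]},
  {"grip": 0, "xyz": [0, 0, -4], "dr": [0, 0, 0]},
  {"grip": 0, "xyz": [0, 0, -4], "dr": [0, 0, 0]},
  {"grip": 0, "xyz": [0, 0, -4], "dr": [0, 0, 0]},
  {"grip": 0, "xyz": [0, 0, -4], "dr": [0, 0, 0]},
])

```text
time_s: 11.62
tcp_pos: [0.5678, -0.0515, 0.0508]
tcp_rot: [0.061, 0.706, -0.703, -0.059]
wrist_force: [0.4, -3.0, 0.0]
finger_gap: 0.0002
```

```bash
python3 plan.py .5767 0.01 .048 -99.8 4 1|head -2;python3 snap.py scene g2 220 340 130 250 5
```

```text
at [ 0.5678 -0.0515  0.0508] err mm [ 8.9 61.5 -2.8] rot err [ 0.006  0.001 -0.002] gap 0.0002 F [ 0.4 -3.   0. ] t 11.6167
[0.1, 0.2, -4.0] [0.006, 0.001, -0.002]
```

View pics/g2z.png

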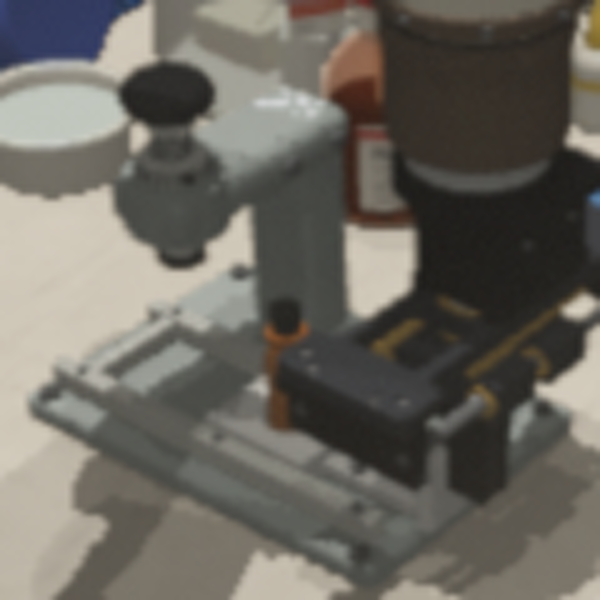

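The shuttle and vial are moving together, vial upright at crop (285,380). I continue.

arm_command([
  {"grip": 0, "xyz": [0, 0.5, -4], "dr": [0, 0, 0]},
  {"grip": 0, "xyz": [0, 0.5, -4], "dr": [0, 0, 0]},
  {"grip": 0, "xyz": [0, 0.5, -4], "dr": [0, 0, 0]},
  {"grip": 0, "xyz": [0, 0.5, -4], "dr": [0, 0, 0]},
  {"grip": 0, "xyz": [0, 0, -4], "dr": [0, 0, 0]},
])

```text
time_s: 12.08
tcp_pos: [0.5716, -0.0296, 0.0495]
tcp_rot: [0.061, 0.706, -0.703, -0.059]
wrist_force: [-0.4, -1.1, 0.5]
finger_gap: 0.0003
```

arm_command([
  {"grip": 0, "xyz": [0, 0, -4], "dr": [0, 0, 0]},
  {"grip": 0, "xyz": [0, 0, -4], "dr": [0, 0, 0]},
  {"grip": 0, "xyz": [0, 0, -4], "dr": [0, 0, 0]},
  {"grip": 0, "xyz": [0, 0, -4], "dr": [0, 0, 0]},
  {"grip": 0, "xyz": [0, 0, -4], "dr": [0, 0, 0]},
])

```text
time_s: 12.5
tcp_pos: [0.575, -0.0077, 0.0494]
tcp_rot: [0.06, 0.706, -0.703, -0.059]
wrist_force: [0.2, -2.4, 1.1]
finger_gap: 0.0004
```

```bash
python3 plan.py .5767 0.01 .048 -99.8 4 1|head -3;python3 snap.py scene g3 220 340 130 250 5
```

```text
at [ 0.575  -0.0077  0.0494] err mm [ 1.7 17.7 -1.4] rot err [ 0.005  0.001 -0.001] gap 0.0004 F [ 0.2 -2.4  1.1] t 12.5
[0.3, 0.3, -4.0] [0.005, 0.001, -0.001]
[0.3, 0.3, -4.0] [0.0, 0.0, 0.0]
```

View pics/g3z.png

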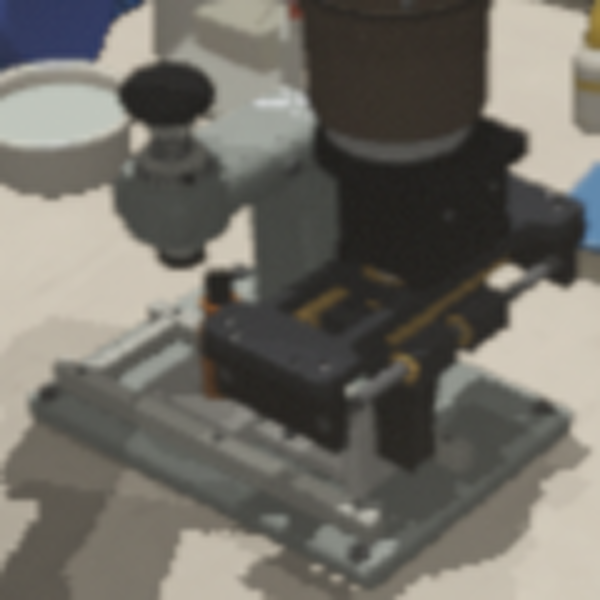

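arm_command([
  {"grip": 0, "xyz": [0, 0, -3.5], "dr": [0, 0, 0]},
  {"grip": 0, "xyz": [0, 0, -3], "dr": [0, 0, 0]},
  {"grip": 0, "xyz": [0, 0, -3], "dr": [0, 0, 0]},
  {"grip": 0, "xyz": [0, 0, -3], "dr": [0, 0, 0]},
  {"grip": 0, "xyz": [0, 0, -3], "dr": [0, 0, 0]},
])

```text
time_s: 12.97
tcp_pos: [0.5779, 0.0096, 0.0494]
tcp_rot: [0.06, 0.706, -0.703, -0.059]
wrist_force: [-1.1, -2.8, 1.1]
finger_gap: 0.0003
```

arm_command([
  {"grip": 0, "xyz": [0, 0, -2.5], "dr": [0, 0, 0]},
  {"grip": 0, "xyz": [0, 0, -2.5], "dr": [0, 0, 0]},
  {"grip": 0, "xyz": [0, 0, -2.5], "dr": [0, 0, 0]},
  {"grip": 0, "xyz": [0, 0, -2.5], "dr": [0, 0, 0]},
  {"grip": 0, "xyz": [0, 0, -2.5], "dr": [0, 0, 0]},
])

```text
time_s: 13.38
tcp_pos: [0.5787, 0.0148, 0.0495]
tcp_rot: [-0.057, -0.702, 0.707, 0.061]
wrist_force: [0.4, -11.6, 0.9]
finger_gap: 0.0006
```

```bash
python3 plan.py .579 0.02 .048 -99.8 4 1|head -3;python3 snap.py scene g4 220 340 130 250 5
```

```text
at [0.5787 0.0148 0.0495] err mm [ 0.3  5.2 -1.5] rot err [-0.008  0.004  0.004] gap 0.0006 F [  0.4 -11.6   0.9] t 13.3833
[0.4, 1.1, -3.8] [-0.008, 0.004, 0.004]
[0.1, 0.4, -1.4] [-0.0, -0.0, -0.0]
```

View pics/g4z.png

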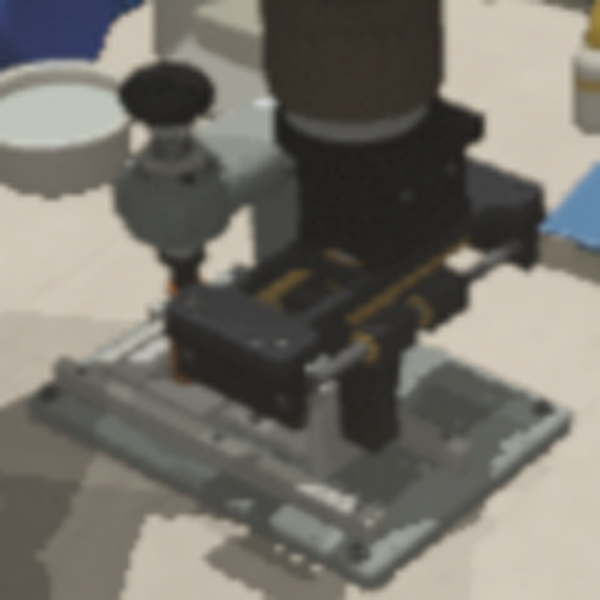

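The shuttle is on its end stop (11.6 N reaction, no further motion), with the vial under the ram. I hold briefly, then back off.

arm_command([
  {"grip": 0, "xyz": [0, 0, -2.5], "dr": [0, 0, 0]},
  {"grip": 0, "xyz": [0, 0, -2.5], "dr": [0, 0, 0]},
  {"grip": 0, "xyz": [0, 0, -1], "dr": [0, 0, 0]},
  {"grip": 0, "xyz": [0, 0, 0], "dr": [0, 0, 0]},
  {"grip": 0, "xyz": [0, 0, 3], "dr": [0, 0, 0]},
])

```text
time_s: 13.85
tcp_pos: [0.5787, 0.0119, 0.0495]
tcp_rot: [-0.057, -0.699, 0.71, 0.062]
wrist_force: [-0.1, 0.5, -0.4]
finger_gap: 0.0008
```

arm_command([
  {"grip": 0, "xyz": [0, 0, 10], "dr": [0, 0, 0]},
  {"grip": 0, "xyz": [0, -3, 25], "dr": [0, 0, 0]},
  {"grip": 0, "xyz": [0, -10, 30], "dr": [0, 0, 0]},
  {"grip": 0, "xyz": [0, -20, 20], "dr": [0, 0, 0]},
  {"grip": 0, "xyz": [0, -30, 0], "dr": [0, 0, 0]},
])

```text
time_s: 14.27
tcp_pos: [0.5608, -0.0727, 0.1086]
tcp_rot: [-0.052, -0.7, 0.71, 0.065]
wrist_force: [-0.0, 0.3, -0.5]
finger_gap: 0.0006
```

```bash
python3 plan.py .57 -.07 .25 -99.8 30 1|head -5;python3 snap.py scene g5 220 340 130 250 5;python3 snap.py wrist g6
```

```text
at [ 0.5608 -0.0727  0.1086] err mm [  9.2   2.7 141.4] rot err [-0.016  0.006  0.018] gap 0.0006 F [-0.   0.3 -0.5] t 14.2667
[-1.3, -30.0, -0.4] [-0.016, 0.006, 0.018]
[-1.8, -29.9, -0.9] [-0.0, -0.0, -0.0]
[-1.8, -29.9, -0.9] [0.0, -0.0, -0.0]
[-1.8, -29.9, -0.9] [-0.0, -0.0, -0.0]
```

View pics/g5z.png

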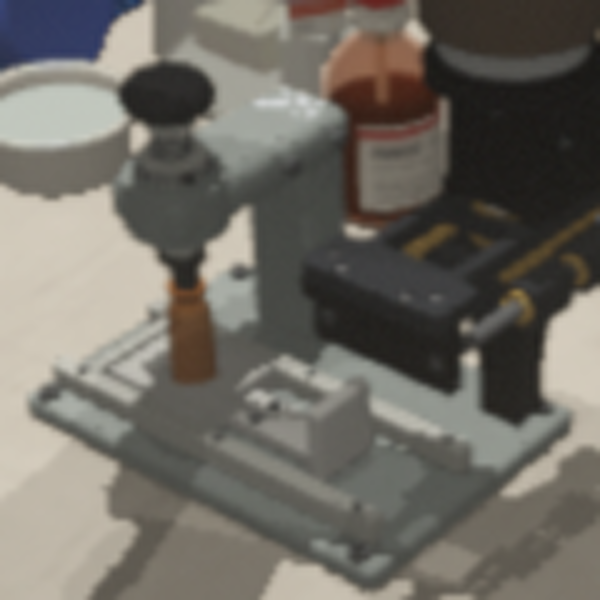

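The vial stands directly under the ram, its axis in line with the knob axis in the image, and the shuttle is in. I go up and over the knob.

arm_command([
  {"grip": 0, "xyz": [0, -35, 0], "dr": [-0.016, 0.006, 0.018]},
  {"grip": 0, "xyz": [0, -35, 0], "dr": [0, 0, 0]},
  {"grip": 0, "xyz": [0, -35, 0], "dr": [0, 0, 0]},
  {"grip": 0, "xyz": [0, -25, 0], "dr": [0, 0, 0]},
  {"grip": 0, "xyz": [0, -8, -10], "dr": [0, 0, 0]},
])

```text
time_s: 14.78
tcp_pos: [0.5648, -0.062, 0.2552]
tcp_rot: [0.065, 0.706, -0.703, -0.056]
wrist_force: [0.0, 0.1, 0.4]
finger_gap: 0.0006
```

```bash
python3 plan.py .593 .127 .26 -99.8 35 2
```

```text
at [ 0.5648 -0.062   0.2552] err mm [ 28.2 189.    4.8] rot err [ 0.006 -0.001 -0.011] gap 0.0006 F [0.  0.1 0.4] t 14.7833
[0.8, -0.7, -35.0] [0.006, -0.001, -0.011]
[0.8, -0.9, -35.0] [0.0, 0.0, 0.0]
[0.8, -0.9, -35.0] [0.0, 0.0, 0.0]
[0.8, -0.9, -35.0] [0.0, 0.0, 0.0]
[0.8, -0.9, -35.0] [0.0, 0.0, 0.0]
[0.4, -0.4, -16.1] [0.0, 0.0, 0.0]
[0.0, 0.0, 0.0] [0.0, 0.0, 0.0]
[0.0, 0.0, 0.0] [0.0, 0.0, 0.0]
[0.0, 0.0, 0.0] [0.0, 0.0, 0.0]
[0.0, 0.0, 0.0] [0.0, 0.0, 0.0]
```

arm_command([
  {"grip": 0, "xyz": [0.8, -1, -35], "dr": [0.006, 0, -0.011]},
  {"grip": 0, "xyz": [0.8, -1, -35], "dr": [0, 0, 0]},
  {"grip": 0, "xyz": [0.8, -1, -35], "dr": [0, 0, 0]},
  {"grip": 0, "xyz": [0.8, 0, -30], "dr": [0, 0, 0]},
  {"grip": 0, "xyz": [0.8, 0, -20], "dr": [0, 0, 0]},
])

```text
time_s: 15.2
tcp_pos: [0.5885, 0.0977, 0.2599]
tcp_rot: [0.065, 0.706, -0.702, -0.06]
wrist_force: [0.9, 0.5, -0.1]
finger_gap: 0.0003
```

arm_command([
  {"grip": 0, "xyz": [0.5, 0, -8], "dr": [0, 0, 0]},
  {"grip": 0, "xyz": [0, 0, 0], "dr": [0, 0, 0]},
  {"grip": 0, "xyz": [0, 0, 0], "dr": [0, 0, 0]},
  {"grip": 0, "xyz": [0, 0, 0], "dr": [0, 0, 0]},
  {"grip": 0, "xyz": [0, 0, 0], "dr": [0, 0, 0]},
])

```text
time_s: 15.62
tcp_pos: [0.5879, 0.1102, 0.2549]
tcp_rot: [0.061, 0.706, -0.703, -0.061]
wrist_force: [-1.0, -0.1, 0.6]
finger_gap: 0.0005
```

```bash
python3 plan.py .594 .127 .23 -99.8 30 1|head -5;python3 snap.py scene h1 200 330 60 200 4;python3 snap.py wrist h2
```

```text
at [0.5879 0.1102 0.2549] err mm [  6.1  16.8 -24.9] rot err [ 0.004 -0.001  0.   ] gap 0.0005 F [-1.  -0.1  0.6] t 15.6167
[-3.1, 24.4, -17.1] [0.004, -0.001, 0.0]
[-0.1, 0.5, -0.4] [-0.0, 0.0, 0.0]
[0.0, 0.0, 0.0] [0.0, 0.0, 0.0]
[0.0, 0.0, 0.0] [0.0, 0.0, 0.0]
```

View pics/h1z.png

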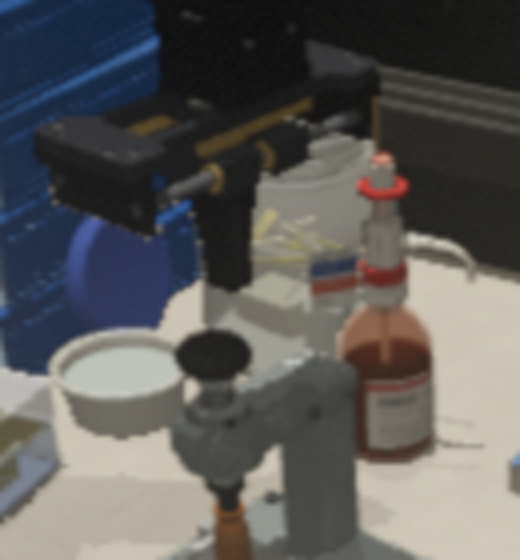

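View pics/h2.png

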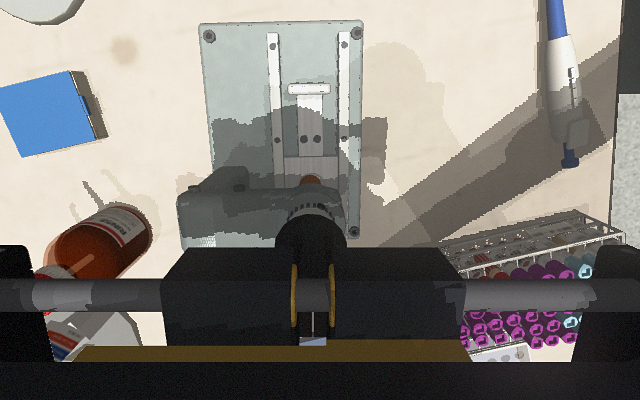

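The wrist view shows the knob at about (311,240) under the fingers. The shuttle tab is at (310,88), with the vial neck just showing at (312,180). I measure the knob.

```bash
python3 - <<'E'
import cv2
a=cv2.imread("pics/h2.png")
cv2.imwrite("pics/h2z.png",cv2.resize(a[165:255,250:380],None,fx=6,fy=6,interpolation=cv2.INTER_CUBIC))
E
```

```text
(no output)
```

View pics/h2z.png

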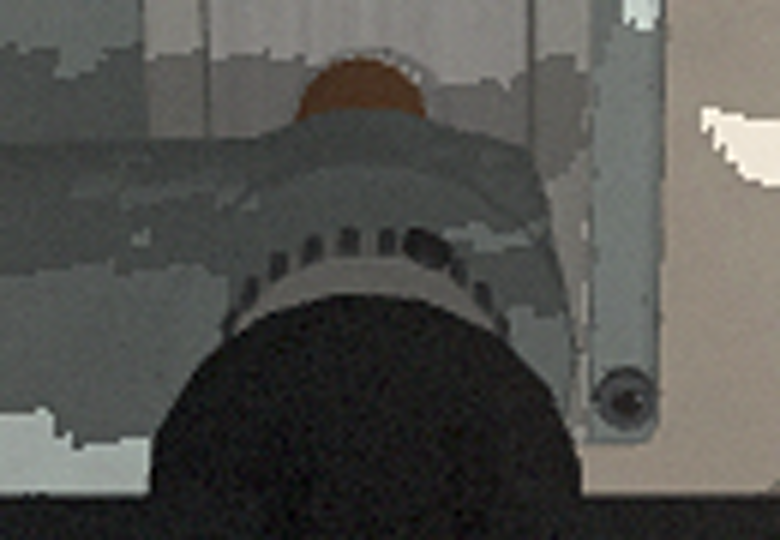

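```bash
python3 - <<'E'
from h import *
import pickle
np.set_printoptions(precision=4,suppress=True)
w=pickle.load(open("h2.pkl","rb"))
W=lambda x,y:(250+(x+.5)/6-.5,165+(y+.5)/6-.5)
yd=np.array([.172,.985])
for z in (.185,.19,.195):
  a=atz(w,*W(365,293),z)[:2]; print(z,"knob c",a+.024*yd, np.linalg.norm(atz(w,*W(150,480),z)-atz(w,*W(580,480),z)))
t=atz(w,309.5,90.5,.057)[:2]; print("tab",t,"ram->",t+.1*yd)
v=atz(w,*W(362,60),.03)[:2]; print("vial near edge ~z.03",v,v+.012*yd)
E
```

```text
0.185 knob c [0.5928 0.1299] 0.04698006858908223
0.19 knob c [0.5925 0.1282] 0.04590033794107033
0.195 knob c [0.5921 0.1265] 0.04482060729305844
tab [0.5767 0.0319] ram-> [0.5939 0.1304]
vial near edge ~z.03 [0.5914 0.1159] [0.5934 0.1278]
```

```bash
python3 plan.py .593 .1285 .222 -99.8 15 1
```

```text
at [0.588  0.11   0.2551] err mm [  5.   18.5 -33.1] rot err [ 0.005 -0.001 -0.   ] gap 0.0001 F [0.5 0.4 0.2] t 15.7167
[-0.7, 13.0, -7.4] [0.005, -0.001, -0.0]
[-0.7, 13.0, -7.5] [0.0, -0.0, -0.0]
[-0.4, 7.2, -4.1] [0.0, 0.0, 0.0]
[0.0, 0.0, 0.0] [0.0, 0.0, 0.0]
[0.0, 0.0, 0.0] [0.0, 0.0, 0.0]
```

arm_command([
  {"grip": 0, "xyz": [-0.7, 10, -7.5], "dr": [0.004, 0, 0]},
  {"grip": 0, "xyz": [-0.7, 11, -7.5], "dr": [0, 0, 0]},
  {"grip": 0, "xyz": [-0.3, 7, -3], "dr": [0, 0, 0]},
  {"grip": 0, "xyz": [0, 0, 0], "dr": [0, 0, 0]},
  {"grip": 0, "xyz": [0, 0, 0], "dr": [0, 0, 0]},
])

```text
time_s: 16.13
tcp_pos: [0.5931, 0.1269, 0.224]
tcp_rot: [0.062, 0.704, -0.704, -0.062]
wrist_force: [0.3, -1.1, -0.1]
finger_gap: 0.0004
```

```bash
python3 plan.py .593 .1285 .222 -99.8 15 1|head -2
```

```text
at [0.5931 0.1269 0.224 ] err mm [-0.1  1.6 -2. ] rot err [ 0.    -0.005  0.   ] gap 0.0004 F [ 0.3 -1.1 -0.1] t 16.1333
[0.4, 2.0, -1.5] [0.0, -0.005, 0.0]
```

arm_command([
  {"grip": 0, "xyz": [0, 1.5, -1.5], "dr": [0, -0.004, 0]},
  {"grip": 0, "xyz": [0, 1.5, 0], "dr": [0, 0, 0]},
  {"grip": 0, "xyz": [0, 1.5, 0], "dr": [0, 0, 0]},
  {"grip": 0, "xyz": [0, 1.5, 0], "dr": [0, 0, 0]},
  {"grip": 0, "xyz": [0, 1, 0], "dr": [0, 0, 0]},
])

```text
time_s: 16.55
tcp_pos: [0.5937, 0.1287, 0.2165]
tcp_rot: [0.061, 0.705, -0.704, -0.06]
wrist_force: [-0.6, -0.5, 0.1]
finger_gap: 0.0001
```

arm_command([
  {"grip": 0, "xyz": [0, 0.8, 0], "dr": [0, 0, 0]},
  {"grip": 0, "xyz": [0, 0.6, 0], "dr": [0, 0, 0]},
  {"grip": 0, "xyz": [0, 0.6, 0], "dr": [0, 0, 0]},
  {"grip": 0, "xyz": [0, 0.6, 0], "dr": [0, 0, 0]},
  {"grip": 0, "xyz": [0, 0.6, 0], "dr": [0, 0, 0]},
])

```text
time_s: 16.97
tcp_pos: [0.5938, 0.1285, 0.2136]
tcp_rot: [0.061, 0.705, -0.704, -0.06]
wrist_force: [-0.3, 0.4, 0.7]
finger_gap: 0.0005
```

arm_command([
  {"grip": 0, "xyz": [0, 0.6, 0], "dr": [0, 0, 0]},
  {"grip": 0, "xyz": [0, 0.6, 0], "dr": [0, 0, 0]},
  {"grip": 0, "xyz": [0, 0.6, 0], "dr": [0, 0, 0]},
  {"grip": 0, "xyz": [0, 0.6, 0], "dr": [0, 0, 0]},
  {"grip": 0, "xyz": [0, 0.6, 0], "dr": [0, 0, 0]},
])

```text
time_s: 17.38
tcp_pos: [0.594, 0.1285, 0.2115]
tcp_rot: [0.061, 0.705, -0.704, -0.06]
wrist_force: [-1.6, 0.3, 3.2]
finger_gap: 0.0003
```

arm_command([
  {"grip": 0, "xyz": [0, 0.6, 0], "dr": [0, 0, 0]},
  {"grip": 0, "xyz": [0, 0.6, 0], "dr": [0, 0, 0]},
  {"grip": 0, "xyz": [0, 0.6, 0], "dr": [0, 0, 0]},
  {"grip": 0, "xyz": [0, 0.6, 0], "dr": [0, 0, 0]},
  {"grip": 0, "xyz": [0, 0.6, 0], "dr": [0, 0, 0]},
])

```text
time_s: 17.8
tcp_pos: [0.5939, 0.1285, 0.2099]
tcp_rot: [0.062, 0.705, -0.704, -0.059]
wrist_force: [-2.5, 0.8, 2.9]
finger_gap: 0.0005
```

Knob contact at TCP ≈ 212 mm (3 N). I press on slowly.

arm_command([
  {"grip": 0, "xyz": [0, 0.6, 0], "dr": [0, 0, 0]},
  {"grip": 0, "xyz": [0, 0.6, 0], "dr": [0, 0, 0]},
  {"grip": 0, "xyz": [0, 0.6, 0], "dr": [0, 0, 0]},
  {"grip": 0, "xyz": [0, 0.6, 0], "dr": [0, 0, 0]},
  {"grip": 0, "xyz": [0, 0.6, 0], "dr": [0, 0, 0]},
])

```text
time_s: 18.22
tcp_pos: [0.5939, 0.1285, 0.2088]
tcp_rot: [0.062, 0.705, -0.704, -0.058]
wrist_force: [-2.0, -0.9, 4.9]
finger_gap: 0.0007
```

arm_command([
  {"grip": 0, "xyz": [0, 0.7, 0], "dr": [0, 0, 0]},
  {"grip": 0, "xyz": [0, 0.7, 0], "dr": [0, 0, 0]},
  {"grip": 0, "xyz": [0, 0.7, 0], "dr": [0, 0, 0]},
  {"grip": 0, "xyz": [0, 0.7, 0], "dr": [0, 0, 0]},
  {"grip": 0, "xyz": [0, 0.7, 0], "dr": [0, 0, 0]},
])

```text
time_s: 18.63
tcp_pos: [0.5939, 0.1285, 0.2088]
tcp_rot: [0.062, 0.705, -0.704, -0.057]
wrist_force: [-2.7, -0.5, 5.3]
finger_gap: 0.0006
```

Stalled at the stopper. I raise the lead in small steps.

arm_command([
  {"grip": 0, "xyz": [0, 0.8, 0], "dr": [0, 0, 0]},
  {"grip": 0, "xyz": [0, 0.9, 0], "dr": [0, 0, 0]},
  {"grip": 0, "xyz": [0, 0.9, 0], "dr": [0, 0, 0]},
  {"grip": 0, "xyz": [0, 1.0, 0], "dr": [0, 0, 0]},
  {"grip": 0, "xyz": [0, 1.0, 0], "dr": [0, 0, 0]},
])

```text
time_s: 19.05
tcp_pos: [0.5939, 0.1285, 0.2087]
tcp_rot: [0.062, 0.705, -0.704, -0.056]
wrist_force: [-3.2, 1.6, 6.7]
finger_gap: 0.0004
```

arm_command([
  {"grip": 0, "xyz": [0, 1.0, 0], "dr": [0, 0, 0]},
  {"grip": 0, "xyz": [0, 1.1, 0], "dr": [0, 0, 0]},
  {"grip": 0, "xyz": [0, 1.1, 0], "dr": [0, 0, 0]},
  {"grip": 0, "xyz": [0, 1.1, 0], "dr": [0, 0, 0]},
  {"grip": 0, "xyz": [0, 1.1, 0], "dr": [0, 0, 0]},
])

```text
time_s: 19.47
tcp_pos: [0.5939, 0.1285, 0.2087]
tcp_rot: [0.063, 0.705, -0.704, -0.054]
wrist_force: [-2.7, -0.6, 7.3]
finger_gap: 0.0007
```

```bash
python3 plan.py .593 .1285 .2086 -99.8 15 1|head -1
```

```text
at [0.5939 0.1285 0.2087] err mm [-0.9 -0.  -0.1] rot err [ 0.002  0.006 -0.013] gap 0.0007 F [-2.7 -0.6  7.3] t 19.4667
```

arm_command([
  {"grip": 0, "xyz": [0, 1.2, 0], "dr": [0, 0, 0]},
  {"grip": 0, "xyz": [0, 1.2, 0], "dr": [0, 0, 0]},
  {"grip": 0, "xyz": [0, 1.3, 0], "dr": [0, 0, 0]},
  {"grip": 0, "xyz": [0, 1.3, 0], "dr": [0, 0, 0]},
  {"grip": 0, "xyz": [0, 1.3, 0], "dr": [0, 0, 0]},
])

```text
time_s: 19.88
tcp_pos: [0.5938, 0.1285, 0.2087]
tcp_rot: [0.064, 0.705, -0.704, -0.052]
wrist_force: [-2.9, -0.2, 7.1]
finger_gap: 0.0008
```

```bash
python3 plan.py .593 .1285 .2086 -99.8 15 1|head -1
```

```text
at [0.5938 0.1285 0.2087] err mm [-0.8 -0.  -0.1] rot err [ 0.002  0.008 -0.016] gap 0.0008 F [-2.9 -0.2  7.1] t 19.8833
```

arm_command([
  {"grip": 0, "xyz": [0, 1.4, 0], "dr": [0, 0, -0.004]},
  {"grip": 0, "xyz": [0, 1.4, 0], "dr": [0, 0, -0.004]},
  {"grip": 0, "xyz": [0, 1.5, 0], "dr": [0, 0, -0.004]},
  {"grip": 0, "xyz": [0, 1.5, 0], "dr": [0, 0, -0.004]},
  {"grip": 0, "xyz": [0, 1.5, 0], "dr": [0, 0, -0.004]},
])

```text
time_s: 20.3
tcp_pos: [0.5941, 0.1285, 0.2084]
tcp_rot: [0.057, 0.706, -0.704, -0.057]
wrist_force: [-4.4, 0.5, 8.0]
finger_gap: 0.0003
```

```bash
python3 plan.py .593 .1285 .2086 -99.8 15 1|head -1
```

```text
at [0.5941 0.1285 0.2084] err mm [-1.1  0.   0.2] rot err [ 0.003  0.01  -0.001] gap 0.0003 F [-4.4  0.5  8. ] t 20.3
```

arm_command([
  {"grip": 0, "xyz": [0.3, 1.5, 0], "dr": [0, 0, 0]},
  {"grip": 0, "xyz": [0.3, 1.5, 0], "dr": [0, 0, 0]},
  {"grip": 0, "xyz": [0.3, 1.5, 0], "dr": [0, 0, 0]},
  {"grip": 0, "xyz": [0.3, 1.5, 0], "dr": [0, 0, 0]},
  {"grip": 0, "xyz": [0.3, 1.5, 0], "dr": [0, 0, 0]},
])

```text
time_s: 20.72
tcp_pos: [0.594, 0.1285, 0.2082]
tcp_rot: [0.059, 0.706, -0.704, -0.053]
wrist_force: [-3.1, 0.0, 8.6]
finger_gap: 0.0005
```

```bash
python3 plan.py .593 .1285 .2086 -99.8 15 1|head -1
```

```text
at [0.594  0.1285 0.2082] err mm [-1.   0.   0.4] rot err [ 0.003  0.012 -0.008] gap 0.0005 F [-3.1  0.   8.6] t 20.7167
```

arm_command([
  {"grip": 0, "xyz": [0.3, 1.7, 0], "dr": [0, 0, -0.001]},
  {"grip": 0, "xyz": [0.3, 1.7, 0], "dr": [0, 0, -0.001]},
  {"grip": 0, "xyz": [0.3, 1.7, 0], "dr": [0, 0, -0.001]},
  {"grip": 0, "xyz": [0.3, 1.7, 0], "dr": [0, 0, -0.001]},
  {"grip": 0, "xyz": [0.3, 1.7, 0], "dr": [0, 0, -0.001]},
])

```text
time_s: 21.13
tcp_pos: [0.594, 0.1285, 0.2073]
tcp_rot: [0.059, 0.706, -0.704, -0.051]
wrist_force: [-3.8, -0.3, 8.1]
finger_gap: 0.0003
```

arm_command([
  {"grip": 0, "xyz": [0.3, 1.8, 0], "dr": [0, 0, -0.001]},
  {"grip": 0, "xyz": [0.3, 1.8, 0], "dr": [0, 0, -0.001]},
  {"grip": 0, "xyz": [0.3, 1.8, 0], "dr": [0, 0, -0.001]},
  {"grip": 0, "xyz": [0.3, 1.8, 0], "dr": [0, 0, -0.001]},
  {"grip": 0, "xyz": [0.3, 1.8, 0], "dr": [0, 0, -0.001]},
])

```text
time_s: 21.55
tcp_pos: [0.5939, 0.1285, 0.206]
tcp_rot: [0.059, 0.707, -0.703, -0.05]
wrist_force: [-3.2, 0.2, 8.7]
finger_gap: 0.0004
```

```bash
python3 plan.py .593 .1285 .2086 -99.8 15 1|head -1
```

```text
at [0.5939 0.1285 0.206 ] err mm [-0.9  0.   2.6] rot err [ 0.005  0.017 -0.013] gap 0.0004 F [-3.2  0.2  8.7] t 21.55
```

The stopper is moving at about 3 mm/s under 8.5 N. I continue.

arm_command([
  {"grip": 0, "xyz": [0.2, 1.9, 0], "dr": [0, 0.001, -0.002]},
  {"grip": 0, "xyz": [0.2, 1.9, 0], "dr": [0, 0.001, -0.002]},
  {"grip": 0, "xyz": [0.2, 1.9, 0], "dr": [0, 0.001, -0.002]},
  {"grip": 0, "xyz": [0.2, 1.9, 0], "dr": [0, 0.001, -0.002]},
  {"grip": 0, "xyz": [0.2, 1.9, 0], "dr": [0, 0.001, -0.002]},
])

```text
time_s: 21.97
tcp_pos: [0.594, 0.1284, 0.2042]
tcp_rot: [0.059, 0.707, -0.703, -0.052]
wrist_force: [-3.4, -0.5, 8.9]
finger_gap: 0.0004
```

arm_command([
  {"grip": 0, "xyz": [0.2, 1.9, 0], "dr": [0, 0.001, -0.002]},
  {"grip": 0, "xyz": [0.2, 1.9, 0], "dr": [0, 0.001, -0.002]},
  {"grip": 0, "xyz": [0.2, 1.9, 0], "dr": [0, 0.001, -0.002]},
  {"grip": 0, "xyz": [0.2, 1.9, 0], "dr": [0, 0.001, -0.002]},
  {"grip": 0, "xyz": [0.2, 1.9, 0], "dr": [0, 0.001, -0.002]},
])

```text
time_s: 22.38
tcp_pos: [0.594, 0.1284, 0.2026]
tcp_rot: [0.059, 0.707, -0.703, -0.054]
wrist_force: [-3.9, 0.7, 8.7]
finger_gap: 0.0005
```

```bash
python3 plan.py .593 .1285 .2086 -99.8 15 1|head -1
```

```text
at [0.594  0.1284 0.2026] err mm [-1.   0.1  6. ] rot err [ 0.007  0.012 -0.007] gap 0.0005 F [-3.9  0.7  8.7] t 22.3833
```

arm_command([
  {"grip": 0, "xyz": [0.2, 1.9, 0], "dr": [0, 0.001, -0.001]},
  {"grip": 0, "xyz": [0.2, 1.9, 0], "dr": [0, 0.001, -0.001]},
  {"grip": 0, "xyz": [0.2, 1.9, 0], "dr": [0, 0.001, -0.001]},
  {"grip": 0, "xyz": [0.2, 1.9, 0], "dr": [0, 0.001, -0.001]},
  {"grip": 0, "xyz": [0.2, 1.9, 0], "dr": [0, 0.001, -0.001]},
])

```text
time_s: 22.8
tcp_pos: [0.594, 0.1284, 0.2012]
tcp_rot: [0.06, 0.707, -0.702, -0.054]
wrist_force: [-3.5, 0.4, 9.7]
finger_gap: 0.0005
```

arm_command([
  {"grip": 0, "xyz": [0.2, 1.9, 0], "dr": [0, 0.001, -0.001]},
  {"grip": 0, "xyz": [0.2, 1.9, 0], "dr": [0, 0.001, -0.001]},
  {"grip": 0, "xyz": [0.2, 1.9, 0], "dr": [0, 0.001, -0.001]},
  {"grip": 0, "xyz": [0.2, 1.9, 0], "dr": [0, 0.001, -0.001]},
  {"grip": 0, "xyz": [0.2, 1.9, 0], "dr": [0, 0.001, -0.001]},
])

```text
time_s: 23.22
tcp_pos: [0.594, 0.1284, 0.1999]
tcp_rot: [0.062, 0.707, -0.702, -0.054]
wrist_force: [-3.3, -0.9, 9.5]
finger_gap: 0.0005
```

```bash
python3 plan.py .593 .1285 .2086 -99.8 15 1|head -1
```

```text
at [0.594  0.1284 0.1999] err mm [-1.   0.1  8.7] rot err [ 0.008  0.007 -0.01 ] gap 0.0005 F [-3.3 -0.9  9.5] t 23.2167
```

arm_command([
  {"grip": 0, "xyz": [0.2, 1.9, 0], "dr": [0.001, 0.001, -0.002]},
  {"grip": 0, "xyz": [0.2, 1.9, 0], "dr": [0.001, 0.001, -0.002]},
  {"grip": 0, "xyz": [0.2, 1.9, 0], "dr": [0.001, 0.001, -0.002]},
  {"grip": 0, "xyz": [0.2, 1.9, 0], "dr": [0.001, 0.001, -0.002]},
  {"grip": 0, "xyz": [0.2, 1.9, 0], "dr": [0.001, 0.001, -0.002]},
])

```text
time_s: 23.63
tcp_pos: [0.594, 0.1285, 0.1989]
tcp_rot: [0.062, 0.706, -0.703, -0.056]
wrist_force: [-3.7, 0.1, 9.9]
finger_gap: 0.0008
```

arm_command([
  {"grip": 0, "xyz": [0.2, 2.0, 0], "dr": [0.001, 0, -0.001]},
  {"grip": 0, "xyz": [0.2, 2.0, 0], "dr": [0.001, 0, -0.001]},
  {"grip": 0, "xyz": [0.2, 2.0, 0], "dr": [0.001, 0, -0.001]},
  {"grip": 0, "xyz": [0.2, 2.0, 0], "dr": [0.001, 0, -0.001]},
  {"grip": 0, "xyz": [0.2, 2.0, 0], "dr": [0.001, 0, -0.001]},
])

```text
time_s: 24.05
tcp_pos: [0.594, 0.1285, 0.1975]
tcp_rot: [-0.061, -0.704, 0.705, 0.055]
wrist_force: [-4.4, 0.1, 9.3]
finger_gap: 0.0004
```

```bash
python3 plan.py .593 .1285 .2086 -99.8 15 1|head -1
```

```text
at [0.594  0.1285 0.1975] err mm [-1.  -0.  11.1] rot err [-0.     0.007 -0.009] gap 0.0004 F [-4.4  0.1  9.3] t 24.05
```

arm_command([
  {"grip": 0, "xyz": [0.2, 2.0, 0], "dr": [0, 0, -0.001]},
  {"grip": 0, "xyz": [0.2, 2.0, 0], "dr": [0, 0, -0.001]},
  {"grip": 0, "xyz": [0.2, 2.0, 0], "dr": [0, 0, -0.001]},
  {"grip": 0, "xyz": [0.2, 2.0, 0], "dr": [0, 0, -0.001]},
  {"grip": 0, "xyz": [0.2, 2.0, 0], "dr": [0, 0, -0.001]},
])

```text
time_s: 24.47
tcp_pos: [0.594, 0.1285, 0.1962]
tcp_rot: [-0.061, -0.705, 0.705, 0.053]
wrist_force: [-4.5, 1.0, 9.9]
finger_gap: 0.0004
```

arm_command([
  {"grip": 0, "xyz": [0.2, 2.0, 0], "dr": [0, 0, -0.001]},
  {"grip": 0, "xyz": [0.2, 2.0, 0], "dr": [0, 0, -0.001]},
  {"grip": 0, "xyz": [0.2, 2.0, 0], "dr": [0, 0, -0.001]},
  {"grip": 0, "xyz": [0.2, 2.0, 0], "dr": [0, 0, -0.001]},
  {"grip": 0, "xyz": [0.2, 2.0, 0], "dr": [0, 0, -0.001]},
])

```text
time_s: 24.88
tcp_pos: [0.594, 0.1285, 0.1959]
tcp_rot: [-0.061, -0.705, 0.705, 0.051]
wrist_force: [-4.4, 0.5, 9.7]
finger_gap: 0.0002
```

```bash
python3 plan.py .593 .1285 .2086 -99.8 15 1|head -1;python3 snap.py scene i1 210 330 120 240 5
```

```text
at [0.594  0.1285 0.1959] err mm [-1.  -0.  12.7] rot err [ 0.001  0.013 -0.014] gap 0.0002 F [-4.4  0.5  9.7] t 24.8833
```

View pics/i1z.png

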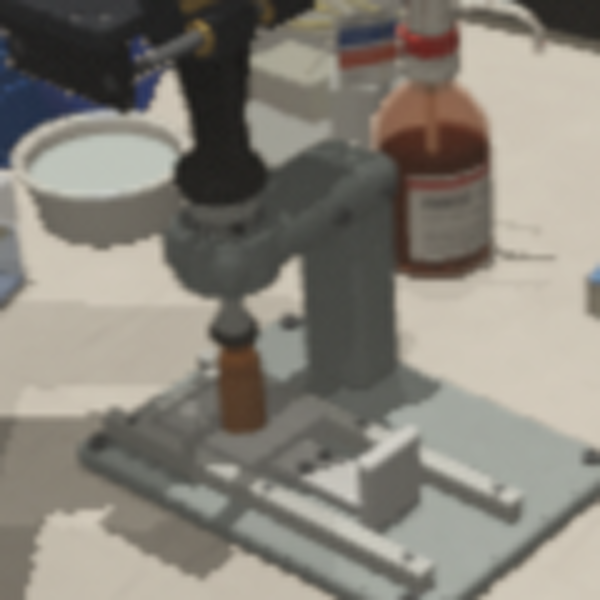

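Motion stopped at TCP 195.9 mm. The knob shoulder appears to sit on the nut and the foot is on the stopper. I build the force gradually and watch that z holds.

arm_command([
  {"grip": 0, "xyz": [0.2, 2.1, 0], "dr": [0, 0, -0.002]},
  {"grip": 0, "xyz": [0.2, 2.2, 0], "dr": [0, 0, -0.002]},
  {"grip": 0, "xyz": [0.2, 2.3, 0], "dr": [0, 0, -0.002]},
  {"grip": 0, "xyz": [0.2, 2.4, 0], "dr": [0, 0, -0.002]},
  {"grip": 0, "xyz": [0.2, 2.5, 0], "dr": [0, 0, -0.002]},
])

```text
time_s: 25.35
tcp_pos: [0.594, 0.1285, 0.1958]
tcp_rot: [0.059, 0.705, -0.705, -0.05]
wrist_force: [-5.8, -0.4, 11.9]
finger_gap: -0.0
```

```bash
python3 plan.py .593 .1285 .2086 -99.8 15 1|head -1
```

```text
at [0.594  0.1285 0.1958] err mm [-1.  -0.  12.8] rot err [ 0.002  0.017 -0.012] gap -0.0 F [-5.8 -0.4 11.9] t 25.35
```

arm_command([
  {"grip": 0, "xyz": [0.6, 2.6, 0], "dr": [0, 0, -0.001]},
  {"grip": 0, "xyz": [0.7, 2.7, 0], "dr": [0, 0, -0.001]},
  {"grip": 0, "xyz": [0.8, 2.8, 0], "dr": [0, 0, -0.001]},
  {"grip": 0, "xyz": [0.8, 2.9, 0], "dr": [0, 0, -0.001]},
  {"grip": 0, "xyz": [0.8, 3.0, 0], "dr": [0, 0, -0.001]},
])

```text
time_s: 25.77
tcp_pos: [0.5938, 0.1285, 0.1958]
tcp_rot: [0.061, 0.706, -0.705, -0.045]
wrist_force: [-5.5, -0.0, 13.8]
finger_gap: 0.0007
```

```bash
python3 plan.py .593 .1285 .2086 -99.8 15 1|head -1
```

```text
at [0.5938 0.1285 0.1958] err mm [-0.8 -0.  12.8] rot err [ 0.003  0.021 -0.022] gap 0.0007 F [-5.5 -0.  13.8] t 25.7667
```

arm_command([
  {"grip": 0, "xyz": [0.8, 3.1, 0], "dr": [0, 0, -0.002]},
  {"grip": 0, "xyz": [0.8, 3.2, 0], "dr": [0, 0, -0.002]},
  {"grip": 0, "xyz": [0.8, 3.3, 0], "dr": [0, 0, -0.002]},
  {"grip": 0, "xyz": [0.8, 3.4, 0], "dr": [0, 0, -0.002]},
  {"grip": 0, "xyz": [0.8, 3.4, 0], "dr": [0, 0, -0.002]},
])

```text
time_s: 26.18
tcp_pos: [0.5937, 0.1285, 0.1958]
tcp_rot: [0.062, 0.706, -0.704, -0.041]
wrist_force: [-5.1, 0.0, 14.3]
finger_gap: 0.0005
```

arm_command([
  {"grip": 0, "xyz": [0.8, 3.4, 0], "dr": [0, 0, -0.002]},
  {"grip": 0, "xyz": [0.8, 3.4, 0], "dr": [0, 0, -0.002]},
  {"grip": 0, "xyz": [0.8, 3.4, 0], "dr": [0, 0, -0.002]},
  {"grip": 0, "xyz": [0.8, 3.4, 0], "dr": [0, 0, -0.002]},
  {"grip": 0, "xyz": [0.8, 3.4, 0], "dr": [0, 0, -0.002]},
])

```text
time_s: 26.6
tcp_pos: [0.5937, 0.1285, 0.1958]
tcp_rot: [0.063, 0.707, -0.704, -0.036]
wrist_force: [-5.6, -0.2, 14.6]
finger_gap: 0.0004
```

```bash
python3 plan.py .593 .1285 .2086 -99.8 15 1|head -1
```

```text
at [0.5937 0.1285 0.1958] err mm [-0.7 -0.  12.8] rot err [ 0.008  0.031 -0.037] gap 0.0004 F [-5.6 -0.2 14.6] t 26.6
```

14.5 N held steadily. I do one further hold slightly firmer for margin.

arm_command([
  {"grip": 0, "xyz": [0.8, 3.6, 0], "dr": [0, 0, -0.004]},
  {"grip": 0, "xyz": [0.8, 3.8, 0], "dr": [0, 0, -0.004]},
  {"grip": 0, "xyz": [0.8, 3.9, 0], "dr": [0, 0, -0.004]},
  {"grip": 0, "xyz": [0.8, 3.9, 0], "dr": [0, 0, -0.004]},
  {"grip": 0, "xyz": [0.8, 3.9, 0], "dr": [0, 0, -0.004]},
])

```text
time_s: 27.02
tcp_pos: [0.5938, 0.1286, 0.1958]
tcp_rot: [0.06, 0.708, -0.703, -0.035]
wrist_force: [-6.0, -0.8, 16.0]
finger_gap: 0.0001
```

arm_command([
  {"grip": 0, "xyz": [0.8, 3.9, 0], "dr": [0, 0, -0.004]},
  {"grip": 0, "xyz": [0.8, 3.9, 0], "dr": [0, 0, -0.004]},
  {"grip": 0, "xyz": [0.8, 3.9, 0], "dr": [0, 0, -0.004]},
  {"grip": 0, "xyz": [0.8, 3.9, 0], "dr": [0, 0, -0.004]},
  {"grip": 0, "xyz": [0.8, 3.9, 0], "dr": [0, 0, -0.004]},
])

```text
time_s: 27.43
tcp_pos: [0.5938, 0.1285, 0.1958]
tcp_rot: [0.058, 0.709, -0.702, -0.034]
wrist_force: [-6.3, -0.1, 16.1]
finger_gap: 0.0008
```

Held at 16 N for 0.4 s. I release slowly upward.

arm_command([
  {"grip": 0, "xyz": [0.5, 2, 0], "dr": [0, 0, 0]},
  {"grip": 0, "xyz": [0, 0.5, 0], "dr": [0, 0, 0]},
  {"grip": 0, "xyz": [0, -1, 0], "dr": [0, 0, 0]},
  {"grip": 0, "xyz": [0, -2, 0], "dr": [0, 0, 0]},
  {"grip": 0, "xyz": [0, -3, 0], "dr": [0, 0, 0]},
])

```text
time_s: 27.85
tcp_pos: [0.5938, 0.1285, 0.2026]
tcp_rot: [0.059, 0.709, -0.702, -0.032]
wrist_force: [-0.8, -0.6, 3.1]
finger_gap: 0.0004
```

arm_command([
  {"grip": 0, "xyz": [0, -3, 0], "dr": [0, 0, 0]},
  {"grip": 0, "xyz": [0, -4, 0], "dr": [0, 0, 0]},
  {"grip": 0, "xyz": [0, -4, 0], "dr": [0, 0, 0]},
  {"grip": 0, "xyz": [0, -5, 0], "dr": [0, 0, 0]},
  {"grip": 0, "xyz": [0, -8, 0], "dr": [0, 0, 0]},
])

```text
time_s: 28.27
tcp_pos: [0.5925, 0.1283, 0.2253]
tcp_rot: [0.058, 0.709, -0.702, -0.034]
wrist_force: [-0.2, 0.6, -1.5]
finger_gap: 0.0002
```

arm_command([
  {"grip": 0, "xyz": [0, -15, 0], "dr": [0, 0, 0]},
  {"grip": 0, "xyz": [0, -20, 0], "dr": [0, 0, 0]},
  {"grip": 0, "xyz": [0, -20, 0], "dr": [0, 0, 0]},
  {"grip": 0, "xyz": [0, -10, 0], "dr": [0, 0, 0]},
  {"grip": 0, "xyz": [0, 0, 0], "dr": [0, 0, 0]},
])

```text
time_s: 28.68
tcp_pos: [0.5899, 0.1277, 0.2939]
tcp_rot: [0.057, 0.708, -0.703, -0.034]
wrist_force: [1.0, 0.4, -0.2]
finger_gap: 0.0008
```

```bash
python3 plan.py .593 .1285 .28 -99.8 15 1|head -1;python3 snap.py scene j1 210 330 120 240 5;python3 snap.py wrist j2; python3 snap.py scene j3 200 440 130 330 3
```

```text
at [0.5899 0.1277 0.2939] err mm [  3.1   0.8 -13.9] rot err [ 0.011  0.041 -0.032] gap 0.0008 F [ 1.   0.4 -0.2] t 28.6833
```

View pics/j1z.png

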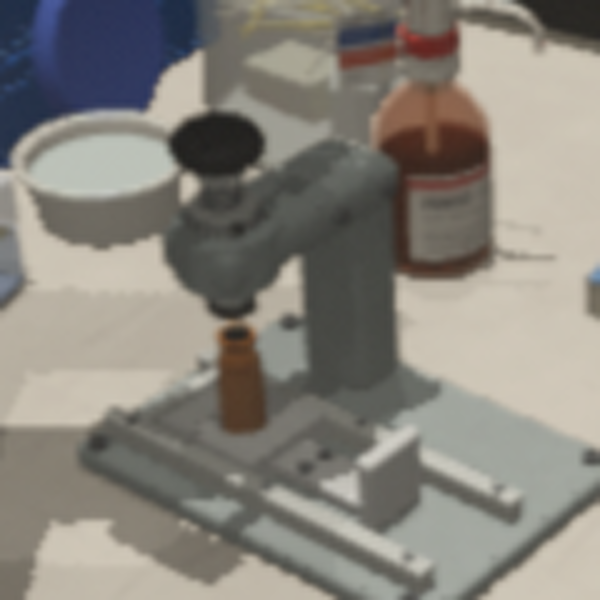

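View pics/j2.png

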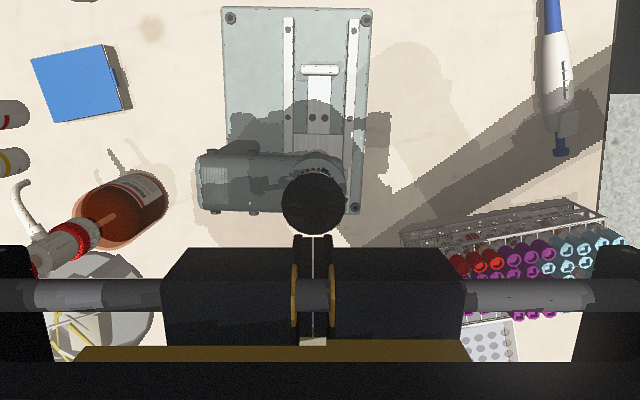

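View pics/j3z.png

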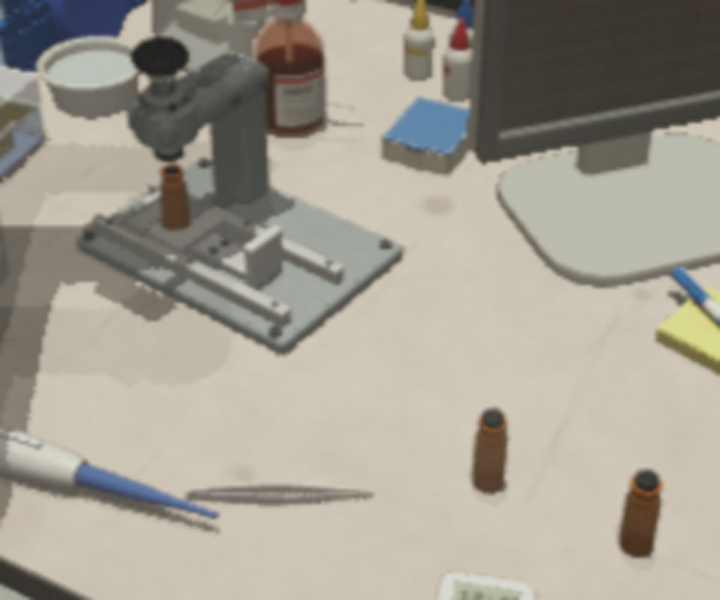

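The pictures show the knob back up, the stopper almost flush, the vial upright and both finished vials untouched. One last check that the shuttle stayed home, then I hand in.

```bash
python3 - <<'E'
from h import *
import pickle
np.set_printoptions(precision=4,suppress=True)
w=pickle.load(open("j2.pkl","rb"))
t=atz(w,320,70.5,.057)[:2]; print("tab",t)
a,b=cv2.imread("pics/g5.png"),cv2.imread("pics/j1.png")
g=a[195:235,275:305];r=cv2.matchTemplate(b,g,cv2.TM_CCOEFF_NORMED);print(cv2.minMaxLoc(r)[1:])
from cell import ctrl
print(ctrl.finish_job())
E
```

```text
tab [0.5764 0.0316]
(0.7392972707748413, (252, 342), (162, 309))
the job is handed in; nothing more can be done
None
```

The vial is stoppered and standing under the ram, and I've handed the job in at about 29 s of the 67 s allowed. The hand-in gave no verdict.

**What I did**
1. I picked up the vial with the proud stopper, lowered it into the shuttle's pocket and let go.
2. I pushed the shuttle by its tab until it hit the end stop, with an 11.6 N reaction and no further motion.
3. I pressed the knob slowly, about 3–4 mm/s while the stopper moved at around 8–10 N. It stopped dead about 16 mm down.
4. I raised the force to 14.5 N and then 16 N. It stayed at 16 N for about 0.4 s without moving. By the given spring and stopper forces, that puts roughly 6–7 N on the nut.
5. I lifted off and let the knob spring back up.

**Last checks**
- **Vial:** the pictures show it upright under the ram, with its stopper nearly flush.
- **Ram:** it is back up by eye in the pictures; I did not measure it.
- **Shuttle:** it did not move during pressing. The tab measured (0.576, 0.032) afterwards against (0.577, 0.032) before.
- **Finished vials:** both are still standing, and they look unmoved.
- **Robot:** it stood clear of everything.

**What failed or was imperfect**
- An image match meant as a second check on the shuttle position gave no usable result. It scored only 0.74 and landed far from the press, so I relied on the tab measurement.
- Pressing also put 4–6 N sideways on the knob.
- The tool tilted by up to about 0.04 rad while pressing.

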